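# Power up the handpiece station

## Robot

A 7-joint arm with a two-finger parallel gripper is mounted at the origin on a cart in front of the work surface, level with it; the furniture and walls round the work are solid. World frame = base frame: x ahead of the robot, y to its left, z up, the work surface at z = 0. Lengths are in m, angles in rad, forces in N, time in s.
With the tool pointing down it reaches from about 0.4 to 0.85 m from the base axis. Payload 4.5 kg.
Tool frame: the origin (TCP) lies on the centre line of the jaws, within the pads' length; the fingertips stand ahead of it and the grasp point (between the pads) lies 6 mm ahead of it (r.tcp_to_tips is the x of the fingertips in the tool frame, in m); x points along the fingers, y is the direction in which the jaws open and shut, and the axes are right-handed (so a half turn about x gives the same grasp; the last joint's range is limited). The gripper opens to 88 mm and grips with 3 to 60 N. Pads are 18 mm wide; open, the fingers measure 123 mm over their backs; the gripper's body (75 mm by 187 mm) begins 45 mm behind the grasp point.
Start: joints at [1.285, 0.689, -0.195, 1.565, 0.157, 0.902, -0.215], TCP at [0.197, -0.593, 0.235] pointing down, gripper open.
Joint ranges: [-3.01, 3.01], [-0.46, 2.08], [-1.47, 1.51], [0.13, 2.56], [-1, 4.14], [0.04, 2.09], [-2.66, 2.66]. Speed limits (rad/s): [2.57, 2.57, 3.14, 3.14, 3.14, 3.14, 3.14].

## Interface

Orientations are given as a unit quaternion [x, y, z, w].
In Python, from plant import r gives the robot as it stands.
- The arm moves only by the tool play_rows, never from a script. Its argument "targets" is a list of rows, each a list of 3 entries, a list of its own where there are three numbers: the turn, a rotation vector about the world's x, y, z in rad, then the shift along the world's x, y, z in units of 40 mm (1.0 is 40 mm), then the closure in counts, from 0 (fully open) to 255 (shut). A call has 1 to 5 rows; each row shifts and turns the commanded pose from where the row before left it; what a row does not reach is not made up. A row lasts 1/10 s, in which the tool goes at most 50 mm and 8.59 degrees, less where a joint would pass 70% of its speed; a pose out of reach is approached as far as the arm can. A call is refused whole if a number of a shift passes 1 or a number of a turn 0.15, either way. A call with a gripper value outside its range is refused whole. The fingers move at their own pace and stop on an object; "newtons" is the grip in N (left out, the last holds). Time passes only in rows, so rows that do not move let the fingers close. It gives the time, the measured TCP pose, the force and the opening at its end, in the units of the state.
- r.get_state(): the state, without advancing time (a new reading comes with each control period).
- r.snapshot(name): name is "scene" or "top" or "wrist"; returns a dict with "color" (420x560x3 uint8, red, green, blue), "fx", "fy", "cx", "cy" (pixels), "cam_to_world" (4x4, takes a point from camera to world coordinates). Camera axes: x right, y up, looking along -z (the intrinsics and any distortion apply to the point x, -y, -z); pixel columns grow to the right and rows downward; lengths in m; the calibration is good to about 2 mm. The wrist camera is an equidistant fisheye: a pixel r from the principal point sees the ray r / f radians off the axis. A picture is of the moment at which its call begins. There is no depth.
- r.finish_job(): hands the job in, once; it reports no verdict.
The state is a dict: "clock": time; "q": joint angles; "qd": joint speeds; "joint_torque": joint torques, N m; "tool_pos": TCP position; "eef_rot": TCP orientation; "contact_force": force on the tool from outside, world axes, zero at the start; "moment": the same for the moment, N m; "opening": opening from 0.0 (shut) to 1.0 (fully open).
Only numpy, scipy, OpenCV 4.12 (cv2) and the standard library are available. Lean on these libraries where they do the work, as an engineer would, in place of code of your own. Each camera call takes 0.05 s, during which the arm holds its last target.

## Task

Get the handpiece station running: press the raised, white-dotted end of the orange main power paddle fully down, then do the same with the blue paddle of the dust extractor, and only then press the green start button on the black drive box fully in and let it go. Leave the red stop button alone. Only push the controls with the fingertips: do not pick up or shove the boxes or the things lying round them.

Things in the scene. Friction and masses are not known exactly. Their poses are not given: they have to be found in the camera images.
- power_box: Loose, about 0.9 kg, on rubber feet, top face 45 mm above the bench. Origin: centre of its underside; z up. Main power box: grey, 120 x 90 mm (x by y), with the orange paddle in the middle of its top, lying along the box's x axis, white-dot end toward the box's +x.
- power_paddle (a joint): The orange paddle of this box, a rocker 66 mm long and 38 mm wide. 0 = off (its half with the white dot stands up, tilted 0.32 rad), 0.32 = fully on (that half lies flat). It takes about 4 N at the press point, has a firm stop at either end and stays where it is left.
- power_paddle_press (a point): Point on the upper surface of the orange paddle's white-dot half, on its middle line, 22 mm from the pivot; moves with the paddle: about 58 mm above the bench when off, 51 mm when on (6 to 7 mm travel). The frame's x axis runs along the paddle from the pivot to the white dot (level when off, dipping 0.32 rad when on); that half ends 11 mm beyond this point. The bezel round the paddle is 3 mm lower than the flat half.
- extractor_box: Loose, about 0.9 kg, on rubber feet, top face 45 mm above the bench. Origin: centre of its underside; z up. Dust extractor control: white, 90 x 120 mm (x by y), with air slots in its side and the blue paddle in the middle of its top, lying along the box's y axis, white-dot end toward the box's +y.
- extractor_paddle (a joint): The blue paddle of this box, a rocker 66 mm long and 38 mm wide. 0 = off (its half with the white dot stands up, tilted 0.32 rad), 0.32 = fully on (that half lies flat). It takes about 4 N at the press point, has a firm stop at either end and stays where it is left.
- extractor_paddle_press (a point): Point on the upper surface of the blue paddle's white-dot half, on its middle line, 22 mm from the pivot; moves with the paddle: about 58 mm above the bench when off, 51 mm when on (6 to 7 mm travel). The frame's x axis runs along the paddle from the pivot to the white dot (level when off, dipping 0.32 rad when on); that half ends 11 mm beyond this point. The bezel round the paddle is 3 mm lower than the flat half.
- drive_box: Loose, about 0.9 kg, on rubber feet, top face 45 mm above the bench. Origin: centre of its underside; z up. Handpiece drive: black, 90 x 130 mm (x by y), with a green start button 36 mm to the +y side of its middle, a red stop button 36 mm to the -y side, and a small fixed aluminium dial, 8 mm high, between them near the front (-x) edge.
- start (a joint): Joint of the green start button: 0 = out, 0.006 m = fully in. Sprung: starts to move at about 1.4 N, is fully in at 4.5 N and comes back out when let go.
- start_top (a point): Centre of the flat top of the green start button, 30 mm diameter, 67 mm above the bench when out; its housing ring round it is 46 mm wide and 57 mm above the bench. z up.
- stop (a joint): Joint of the red stop button: 0 = out, 0.006 m = fully in. Sprung: starts to move at about 1.4 N, is fully in at 4.5 N and comes back out when let go.
- stop_top (a point): Centre of the flat top of the red stop button, 30 mm diameter, 67 mm above the bench when out; its housing ring round it is 46 mm wide and 57 mm above the bench. z up.
- the_wax_tin: Bystander: round wooden lidded box, 63 mm wide, 23 mm high. Origin: centre of its underside.
- mandrel_clamp: Bystander: black ring clamp lying flat, 22 x 112 x 22 mm. Origin: centre of its underside. To the right of it (not listed, fixed) stands a white desk lamp with its post at x 0.57, y -0.70; its flat head, 80 mm wide, reaches left to about y -0.49 (x 0.48 to 0.61) at 0.25 to 0.31 m above the bench: an arm that comes from the right must first draw in toward the robot (x 0.42, y -0.12, say) to clear it.
- pin_clamp: Bystander: small steel and brass pin clamp, 15 x 42 x 26 mm. Origin: centre of its underside.
- paste_tin: Bystander: flat yellow tin with a grey lid, 36 x 50 x 20 mm. Origin: centre of its underside.

How it is judged:
By the outcome, as a careful person would: the job done as asked, in the order asked, and still so for the second after the job is handed in, with the robot touching nothing.
It also fails if it takes over 48 s, if anything falls off the work surface, if the arm or the gripper's body presses on something with over 40 N, if the wrist force passes 120 N, or if a joint passes its speed limit or range.

## Working session

There is one attempt and no reset: what is moved stays moved. The work goes in short steps, Python scripts to look and compute and a tool call to move; the robot and the scene stay as the last step left them, time stands still between calls to the robot, and variables do not carry over. Pictures are saved under pics/ and viewed, and the job is handed in when it is done.

Besides the shell and the picture viewer there is one more tool, called after "Call:" by a JSON object that holds its "api" and its "payload". play_rows: Moves the arm, as the interface text tells. Its arguments: {"type":"object","properties":{"targets":{"type":"array","items":{"type":"array"}},"newtons":{"type":"number"}},"required":["targets"]}

```bash
ls; mkdir -p pics
python3 - <<'E'
from plant import r
import cv2,pickle
s=r.get_state();print({k:s[k] for k in('clock','tool_pos','eef_rot','contact_force','opening')}, r.tcp_to_tips)
for n in('scene','top'):
    d=r.snapshot(n);pickle.dump(d,open(f'pics/{n}0.pkl','wb'));cv2.imwrite(f'pics/{n}0.png',d['color'][...,::-1])
    print(n,d['fx'],d['fy'],d['cx'],d['cy'],d['cam_to_world'], [k for k in d])
E
```

```text
pics
{'clock': 0.0, 'tool_pos': array([ 0.19624434, -0.59270409,  0.23369468]), 'eef_rot': array([-0.69792483, -0.11327165,  0.69823338, -0.11198483]), 'contact_force': array([ 1.30904063, -0.5510918 ,  0.60861082]), 'opening': 1.0032954560512535} 0.025
scene 415.57673933170355 415.57673933170355 285.87204559472383 213.88812480995068 [[-0.57740042  0.63101133 -0.51810565  0.08247215]
 [-0.81641222 -0.45316915  0.35792292  0.21417951]
 [-0.00893608  0.62965262  0.77682541  0.79131367]
 [ 0.          0.          0.          1.        ]] ['color', 'fx', 'fy', 'cx', 'cy', 'cam_to_world']
top 467.64339220426825 467.64339220426825 272.40932726189385 208.4081031341988 [[-1.19127933e-02  9.76635236e-01 -2.14573301e-01  3.23255902e-01]
 [-9.99923562e-01 -1.23455261e-02 -6.76659937e-04 -1.00484970e-01]
 [-3.30987023e-03  2.14548838e-01  9.76707654e-01  1.20912920e+00]
 [ 0.00000000e+00  0.00000000e+00  0.00000000e+00  1.00000000e+00]] ['color', 'fx', 'fy', 'cx', 'cy', 'cam_to_world']
```

View pics/scene0.png

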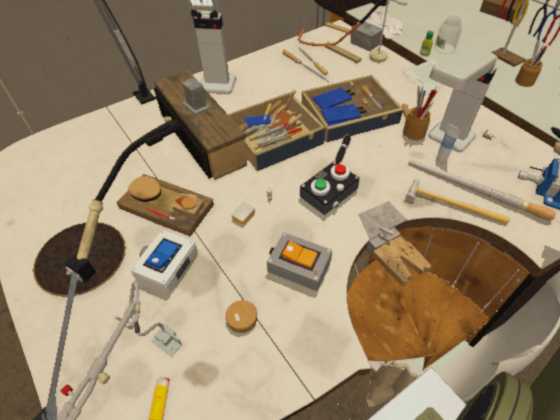

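View pics/top0.png

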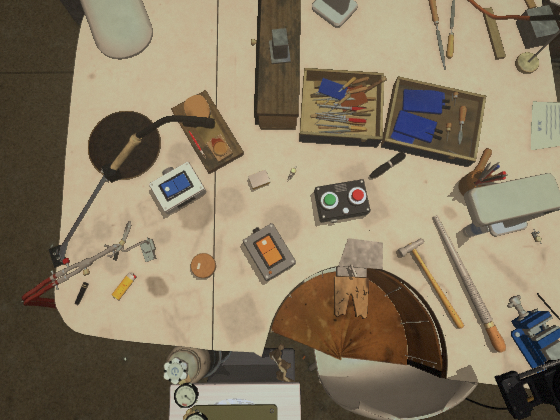

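Run:
```python
import cv2
a=cv2.imread('pics/top0.png')
cv2.imwrite('pics/c1.png',cv2.resize(a[155:285,140:300],None,fx=5,fy=5,interpolation=cv2.INTER_CUBIC)[:600,:800])
cv2.imwrite('pics/c2.png',cv2.resize(a[145:245,300:420],None,fx=6,fy=6,interpolation=cv2.INTER_CUBIC))
b=cv2.imread('pics/scene0.png')
cv2.imwrite('pics/c3.png',cv2.resize(b[160:310,125:365],None,fx=3.3,fy=3.3,interpolation=cv2.INTER_CUBIC))
```

```text
(no output)
```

View pics/c1.png

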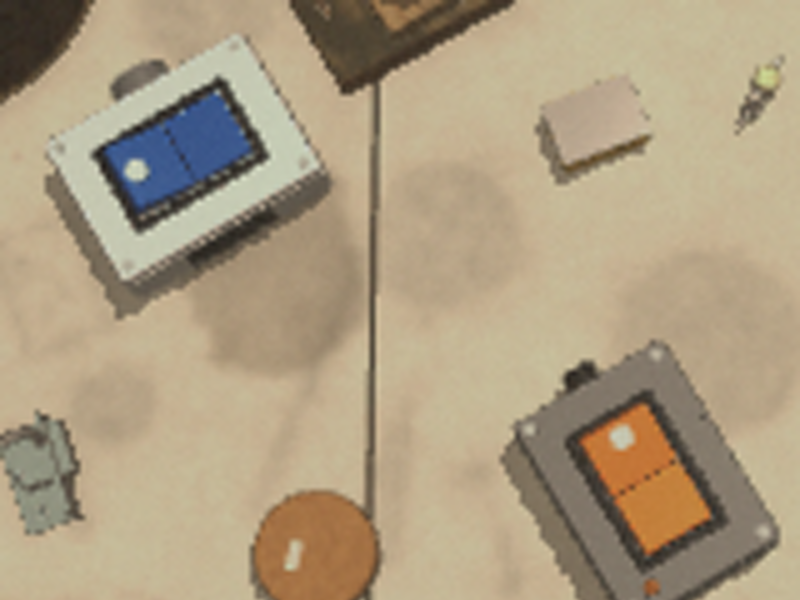

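View pics/c2.png

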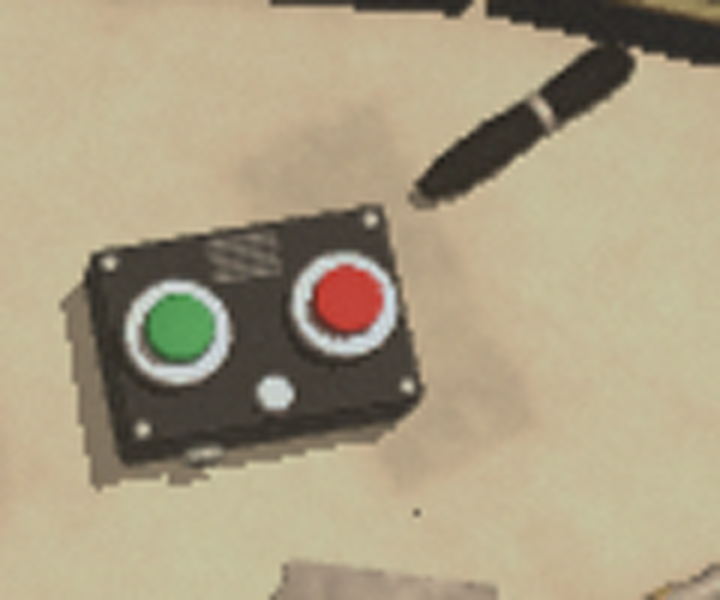

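View pics/c3.png

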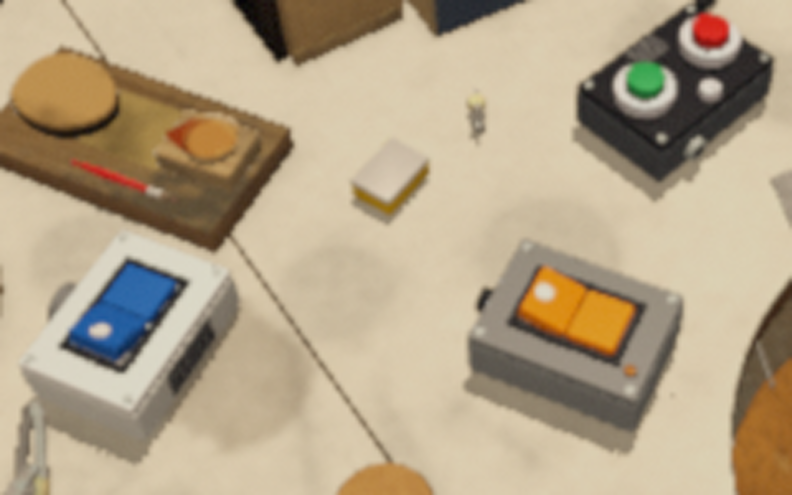

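```bash
cat > h.py <<'E'
import numpy as np,pickle
S=pickle.load(open('pics/scene0.pkl','rb'));T=pickle.load(open('pics/top0.pkl','rb'))
def ray(d,u,v):
    M=d['cam_to_world'];c=np.array([(u-d['cx'])/d['fx'],-(v-d['cy'])/d['fy'],-1.])
    return M[:3,3],M[:3,:3]@c
def at(d,u,v,z):
    o,k=ray(d,u,v);return o+k*(z-o[2])/k[2]
def tri(ps,pt):
    o1,a=ray(S,*ps);o2,b=ray(T,*pt)
    t=np.linalg.lstsq(np.c_[a,-b],o2-o1,rcond=None)[0]
    p=o1+a*t[0];q=o2+b*t[1];return (p+q)/2,np.linalg.norm(p-q)
c1=lambda u,v:((u+.5)/5-.5+140,(v+.5)/5-.5+155)
c2=lambda u,v:((u+.5)/6-.5+300,(v+.5)/6-.5+145)
c3=lambda u,v:((u+.5)/3.3-.5+125,(v+.5)/3.3-.5+160)
E
python3 - <<'E'
from h import *
np.set_printoptions(precision=4,suppress=True)
W=[at(T,*c1(*p),.045) for p in((48,150),(240,38),(328,180),(125,283))]
print('white',W,np.mean(W,0),[np.linalg.norm(W[i]-W[i-1]) for i in range(4)])
G=[at(T,*c1(*p),.045) for p in((516,427),(655,342),(778,535))]
print('grey',G,(G[0]+G[2])/2,[np.linalg.norm(G[i]-G[i-1]) for i in(0,1,2)])
print('pivot or',at(T,*c1(646,480),.051),tri(c3(584,320),c1(646,480)))
print('pivot bl',at(T,*c1(178,153),.051),tri(c3(126,305),c1(178,153)))
print('dot or',tri(c3(544,292),c1(622,437)),at(T,*c1(622,437),.06))
print('dot bl',tri(c3(101,330),c1(136,170)),at(T,*c1(136,170),.06))
print('green',at(T,*c2(180,326),.067),tri(c3(646,78),c2(180,326)))
print('red',at(T,*c2(348,298),.067),tri(c3(711,30),c2(348,298)))
print('gooseneck tip',tri((172,130),(212,122)),'joint',tri((80,265),(112,173)),'mid',tri((120,150),(150,130)),'handle top',tri((97,207),(136,138)))
D=[at(T,*c2(*p),.045) for p in((90,255),(380,207),(422,390),(122,465))]
print('drive',D,np.mean(D,0))
E
```

```text
white [array([0.6459, 0.2174, 0.045 ]), array([0.7051, 0.1199, 0.045 ]), array([0.6281, 0.0726, 0.045 ]), array([0.5752, 0.175 , 0.045 ])] [0.6386 0.1462 0.045 ] [np.float64(0.08244501593250977), np.float64(0.11406416169715891), np.float64(0.09043669790697671), np.float64(0.11528165877892167)]
grey [array([ 0.4987, -0.0243,  0.045 ]), array([ 0.5412, -0.0946,  0.045 ]), array([ 0.4429, -0.1547,  0.045 ])] [ 0.4708 -0.0895  0.045 ] [np.float64(0.14182371032607188), np.float64(0.08218094144788023), np.float64(0.1152435299842721)]
pivot or [ 0.4704 -0.0894  0.051 ] (array([ 0.4704, -0.0908,  0.0375]), np.float64(0.004519879964103379))
pivot bl [0.6418 0.1489 0.051 ] (array([0.6407, 0.1481, 0.0552]), np.float64(0.00020897501429361037))
dot or (array([ 0.4919, -0.0774,  0.0547]), np.float64(0.0009537983511089499)) [ 0.4908 -0.0778  0.06  ]
dot bl (array([0.6319, 0.1692, 0.0558]), np.float64(0.00033250022554959474)) [0.6306 0.1681 0.06  ]
green [ 0.5968 -0.2435  0.067 ] (array([ 0.5981, -0.2442,  0.0614]), np.float64(8.501075107571337e-05))
red [ 0.6079 -0.3144  0.067 ] (array([ 0.6099, -0.3158,  0.0593]), np.float64(0.00011630027971669372))
gooseneck tip (array([0.7221, 0.0306, 0.2732]), np.float64(0.008368785171011778)) joint (array([0.6582, 0.293 , 0.1156]), np.float64(0.005641647374130311)) mid (array([0.6854, 0.1448, 0.3116]), np.float64(0.0072339102269975775)) handle top (array([0.7244, 0.2187, 0.1726]), np.float64(8.145124197107701e-05))
drive [array([ 0.6338, -0.2089,  0.045 ]), array([ 0.6536, -0.3343,  0.045 ]), array([ 0.5728, -0.3478,  0.045 ]), array([ 0.542 , -0.2195,  0.045 ])] [ 0.6006 -0.2776  0.045 ]
```

Run:
```python
import cv2
a=cv2.imread('pics/top0.png')
cv2.imwrite('pics/c4.png',cv2.resize(a[80:290,40:270],None,fx=2.8,fy=2.8,interpolation=cv2.INTER_CUBIC))
b=cv2.imread('pics/scene0.png')
cv2.imwrite('pics/c5.png',cv2.resize(b[100:400,20:260],None,fx=2,fy=2,interpolation=cv2.INTER_CUBIC))
```

```text
(no output)
```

View pics/c4.png

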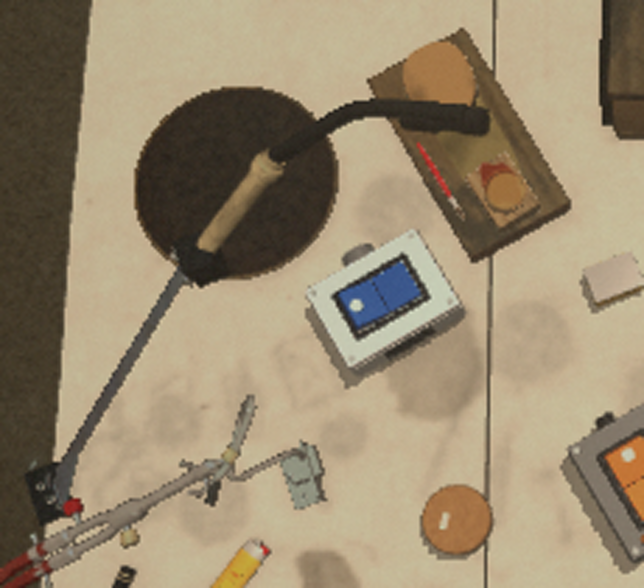

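View pics/c5.png

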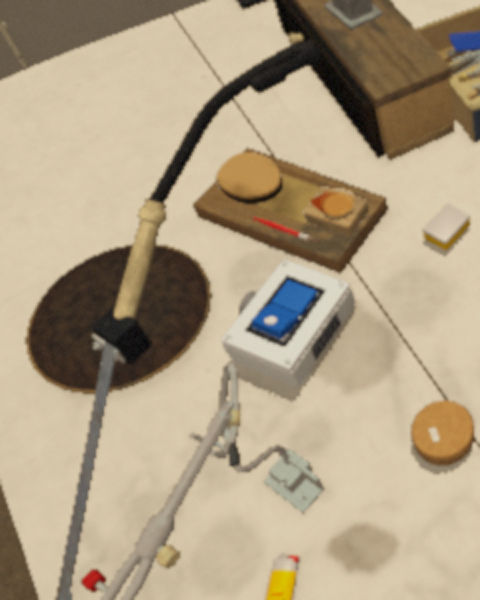

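Run:
```python
from h import *
np.set_printoptions(precision=4,suppress=True)
c5=lambda u,v:(u/2+20,v/2+100)
c4=lambda u,v:(u/2.8+40,v/2.8+80)
for n,a,b in (('tip',(315,52),(487,122)),('bend',(208,110),(340,112)),('ring',(152,210),(268,160)),('block',(120,338),(203,262)),('pl end',(228,370),(248,400)),('pl joint',(236,415),(232,455)),('pl bolt',(168,556),(128,536)),('clamp',(295,478),(303,478))):
    print(n,tri(c5(*a),c4(*b)))
    print()
# epipolar: top bend candidates
```

```text
tip (array([0.7117, 0.023 , 0.2866]), np.float64(0.0046168711724799884))

bend (array([0.7287, 0.1357, 0.2621]), np.float64(0.005309796791770754))

ring (array([0.7246, 0.2182, 0.178 ]), np.float64(0.0008404858803508544))

block (array([0.6614, 0.2973, 0.1009]), np.float64(0.0064711940633619585))

pl end (array([0.5228, 0.227 , 0.1666]), np.float64(0.00013558983936478423))

pl joint (array([0.4781, 0.2374, 0.168 ]), np.float64(0.0008475783755172308))

pl bolt (array([0.417 , 0.3285, 0.1362]), np.float64(4.254113266940799e-05))

clamp (array([0.4796, 0.2221, 0.0126]), np.float64(0.0026112389583714834))
```

```bash
cat > st.py <<'E'
from plant import r
import numpy as np
from scipy.spatial.transform import Rotation as R
np.set_printoptions(precision=4,suppress=True)
s=r.get_state();M=R.from_quat(s['eef_rot']).as_matrix()
print(s['clock'],s['tool_pos'],'tip',s['tool_pos']+M[:,0]*r.tcp_to_tips,'F',s['contact_force'],s['opening']);print('x',M[:,0],'y',M[:,1]);print(s['q'])
def rv(ydir):
    x=np.array([0,0,-1.]);y=np.array([*ydir,0.]);y/=np.linalg.norm(y)
    if y@M[:,1]<0:y=-y
    D=np.c_[x,y,np.cross(x,y)];print('turn',(R.from_matrix(D)*R.from_quat(s['eef_rot']).inv()).as_rotvec())
rv((0,1))
E
python3 st.py
```

```text
0.1 [ 0.1962 -0.5928  0.2338] tip [ 0.1962 -0.5927  0.2088] F [-0.5578 -0.1439  0.5301] 1.0018054059515467
x [-0.0007  0.0015 -1.    ] y [ 0.3145 -0.9493 -0.0017]
[ 1.2848  0.6899 -0.1945  1.5662  0.1573  0.9025 -0.2151]
turn [-0.0016 -0.0004 -0.3199]
```

Call:
{"api": "play_rows", "payload": {"targets": [[[0, 0, 0], [0.2, 0.4, 0.1], 255], [[0, 0, 0], [0.35, 0.74, 0.1], 255], [[0, 0, 0], [0.35, 0.74, 0.1], 255], [[0, 0, 0], [0.35, 0.74, 0], 255], [[0, 0, 0], [0.35, 0.74, 0], 255]], "newtons": 10}}

```text
clock: 0.6
tool_pos: [0.2608, -0.4575, 0.2464]
eef_rot: [-0.698, -0.113, 0.698, -0.112]
contact_force: [-0.2, 0.7, 0.3]
opening: 0.572
```

Call:
{"api": "play_rows", "payload": {"targets": [[[0, 0, 0], [0.35, 0.74, 0], 255], [[0, 0, 0], [0.35, 0.74, 0], 255], [[0, 0, 0], [0.35, 0.74, 0], 255], [[0, 0, 0], [0.35, 0.74, 0], 255], [[0, 0, 0], [0.35, 0.74, 0], 255]]}}

```text
clock: 1.1
tool_pos: [0.3307, -0.3096, 0.2464]
eef_rot: [-0.698, -0.113, 0.698, -0.112]
contact_force: [0.7, -0.9, 0.6]
opening: 0.115
```

Call:
{"api": "play_rows", "payload": {"targets": [[[0, 0, 0], [0.35, 0.74, 0], 255], [[0, 0, 0], [0.35, 0.74, 0], 255], [[0, 0, 0], [0.35, 0.74, 0], 255], [[0, 0, 0], [0.3, 0.5, 0], 255], [[0, 0, 0], [0, 0, 0], 255]]}}

```text
clock: 1.6
tool_pos: [0.3863, -0.199, 0.2465]
eef_rot: [0.698, 0.115, -0.697, 0.114]
contact_force: [0.5, -0.2, -1.0]
opening: 0.004
```

```bash
python3 st.py
python3 - <<'E'
from plant import r
import cv2,pickle
for n in('scene','wrist','top'):
    d=r.snapshot(n);pickle.dump(d,open(f'pics/{n}1.pkl','wb'));cv2.imwrite(f'pics/{n}1.png',d['color'][...,::-1])
print(d['clock'] if 'clock' in d else '')
E
```

```text
1.6 [ 0.3863 -0.199   0.2465] tip [ 0.3863 -0.199   0.2215] F [ 0.4961 -0.2498 -1.0274] 0.003693608793613985
x [ 0.0011  0.0014 -1.    ] y [ 0.3206 -0.9472 -0.0009]
[ 0.4959  0.4316 -0.1813  2.0962  0.1268  0.6233 -1.0166]
turn [-0.0012  0.0013 -0.3264]
```

View pics/wrist1.png

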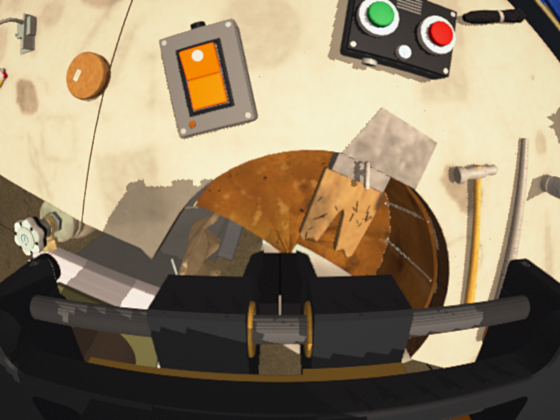

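View pics/scene1.png

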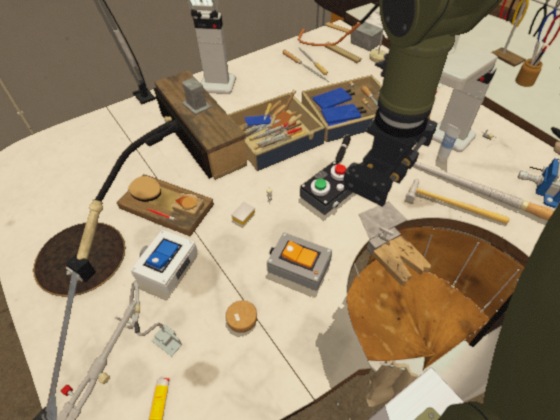

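Run:
```python
import pickle,numpy as np
d=pickle.load(open('pics/wrist1.pkl','rb'))
def at(u,v,z):
    a=np.array([u-d['cx'],v-d['cy']]);rr=np.hypot(*a);th=rr/d['fx']
    c=np.array([np.sin(th)*a[0]/rr,-np.sin(th)*a[1]/rr,-np.cos(th)])
    M=d['cam_to_world'];k=M[:3,:3]@c;o=M[:3,3];return (o+k*(z-o[2])/k[2]).round(4)
print('dot',at(197,56,.059),'piv',at(205,78,.051),'green',at(381,14,.067),'red',at(436,34,.067))
```

```text
dot [ 0.489  -0.0767  0.059 ] piv [ 0.469  -0.0905  0.051 ] green [ 0.5939 -0.2417  0.067 ] red [ 0.6012 -0.3061  0.067 ]
```

Call:
{"api": "play_rows", "payload": {"targets": [[[0, 0, 0], [0.63, 0.75, -0.4], 255], [[0, 0, 0], [0.63, 0.75, -0.4], 255], [[0, 0, 0], [0.63, 0.75, -0.4], 255], [[0, 0, 0], [0.63, 0.75, -0.4], 255], [[0, 0, 0], [0, 0, -0.7], 255]]}}

```text
clock: 2.25
tool_pos: [0.4906, -0.0785, 0.1547]
eef_rot: [0.701, 0.115, -0.695, 0.114]
contact_force: [0.2, -0.6, -0.1]
opening: 0.007
```

Call:
{"api": "play_rows", "payload": {"targets": [[[0, 0, 0], [0, 0, -0.6], 255], [[0, 0, 0], [0, 0, -0.6], 255], [[0, 0, 0], [0, 0, -0.2], 255], [[0, 0, 0], [0, 0, 0], 255]]}}

```text
clock: 2.65
tool_pos: [0.4844, -0.0833, 0.0977]
eef_rot: [-0.697, -0.112, 0.699, -0.112]
contact_force: [-0.8, -0.6, -0.1]
opening: 0.01
```

```bash
python3 st.py
python3 - <<'E'
from plant import r
import cv2,pickle
for n in('scene','wrist'):
    d=r.snapshot(n);pickle.dump(d,open(f'pics/{n}2.pkl','wb'));cv2.imwrite(f'pics/{n}2.png',d['color'][...,::-1])
a=cv2.imread('pics/scene2.png')[200:320,230:370]
cv2.imwrite('pics/s2c.png',cv2.resize(a,None,fx=5,fy=5,interpolation=cv2.INTER_CUBIC))
E
```

```text
2.65 [ 0.4844 -0.0833  0.0977] tip [ 0.4843 -0.0834  0.0727] F [-0.8007 -0.5559 -0.099 ] 0.009552006043053398
x [-0.0025 -0.0005 -1.    ] y [ 0.3126 -0.9499 -0.0003]
[ 0.1252  0.7549 -0.0797  2.0779  0.1779  0.3175 -1.3551]
turn [ 0.0001 -0.0025 -0.318 ]
```

View pics/s2c.png

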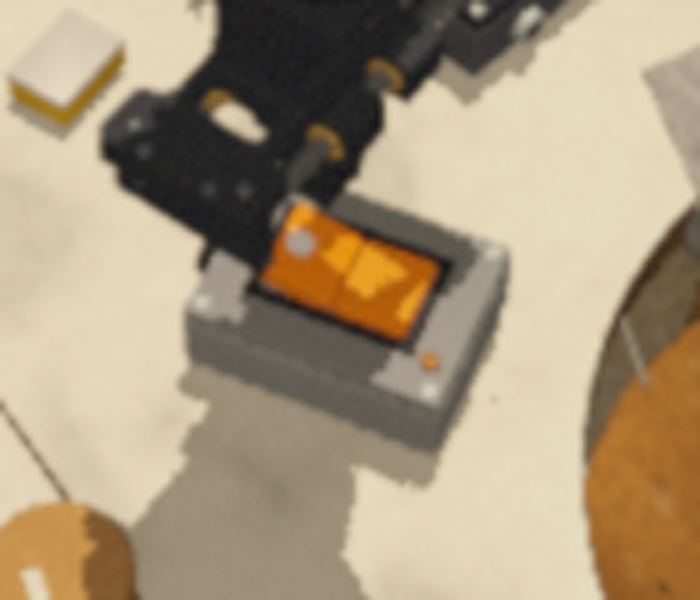

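View pics/wrist2.png

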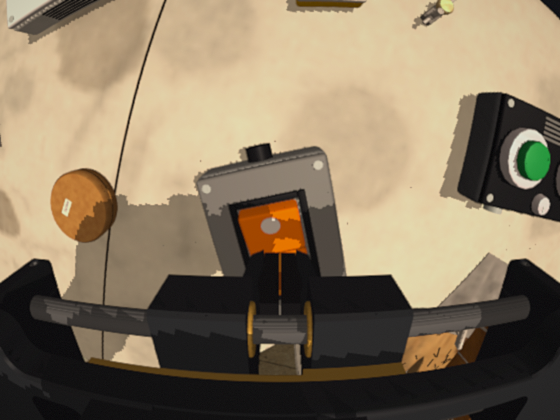

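Call:
{"api": "play_rows", "payload": {"targets": [[[0, 0, 0], [0, 0, 0], 255], [[0, 0, 0], [0, 0, 0], 255]]}}

```text
clock: 2.95
tool_pos: [0.4859, -0.0824, 0.0995]
eef_rot: [0.699, 0.112, -0.697, 0.113]
contact_force: [0.6, -0.0, -0.2]
opening: 0.004
```

```bash
python3 st.py
cat > wr.py <<'E'
from plant import r
import pickle,numpy as np,cv2,sys
def wat(d,u,v,z):
    a=np.array([u-d['cx'],v-d['cy']]);rr=np.hypot(*a);th=rr/d['fx']
    c=np.array([np.sin(th)*a[0]/rr,-np.sin(th)*a[1]/rr,-np.cos(th)])
    M=d['cam_to_world'];k=M[:3,:3]@c;o=M[:3,3];return (o+k*(z-o[2])/k[2]).round(4)
E
python3 - <<'E'
from wr import *
d=pickle.load(open('pics/wrist2.pkl','rb'))
print('dot',wat(d,271,226,.06),'corners',wat(d,238,212,.06),wat(d,302,199,.06), 'tip edge',wat(d,280,254,.0727))
E
```

```text
2.95 [ 0.4859 -0.0824  0.0995] tip [ 0.486  -0.0824  0.0745] F [ 0.6233 -0.0169 -0.2184] 0.004289923788578566
x [ 0.002  -0.0003 -1.    ] y [ 0.314  -0.9494  0.0009]
[ 0.1241  0.7513 -0.0808  2.0772  0.1778  0.3174 -1.3554]
turn [ 0.0006  0.0019 -0.3194]
dot [ 0.4908 -0.0763  0.06  ] corners [ 0.4931 -0.0544  0.06  ] [ 0.513  -0.0887  0.06  ] tip edge [ 0.4801 -0.0856  0.0727]
```

Call:
{"api": "play_rows", "payload": {"targets": [[[0, 0, 0], [0.07, 0.07, -0.2], 255], [[0, 0, 0], [0, 0, -0.1], 255], [[0, 0, 0], [0, 0, -0.1], 255], [[0, 0, 0], [0, 0, -0.1], 255], [[0, 0, 0], [0, 0, 0], 255]]}}

```text
clock: 3.45
tool_pos: [0.4876, -0.0793, 0.0779]
eef_rot: [-0.698, -0.113, 0.699, -0.113]
contact_force: [0.1, -0.0, -0.3]
opening: 0.004
```

```bash
python3 st.py
```

```text
3.45 [ 0.4876 -0.0793  0.0779] tip [ 0.4876 -0.0793  0.0529] F [ 0.0864 -0.003  -0.3175] 0.004180029541265214
x [-0.0013 -0.0001 -1.    ] y [ 0.3145 -0.9493 -0.0004]
[ 0.1095  0.7947 -0.0683  2.0802  0.1818  0.2734 -1.3645]
turn [-0.0002 -0.0013 -0.3199]
```

Call:
{"api": "play_rows", "payload": {"targets": [[[0, 0, 0], [0, 0, -0.05], 255], [[0, 0, 0], [0, 0, 0], 255]]}}

```text
clock: 3.65
tool_pos: [0.488, -0.0794, 0.0764]
eef_rot: [-0.698, -0.113, 0.698, -0.113]
contact_force: [0.2, -0.4, 0.2]
opening: 0.008
```

Call:
{"api": "play_rows", "payload": {"targets": [[[0, 0, 0], [0, 0, -0.04], 255], [[0, 0, 0], [0, 0, 0], 255]]}}

```text
clock: 3.85
tool_pos: [0.4881, -0.0793, 0.0749]
eef_rot: [0.698, 0.113, -0.698, 0.113]
contact_force: [0.2, 0.5, 0.2]
opening: 0.004
```

```bash
cat > look.py <<'E'
from wr import *
k=sys.argv[1];x0,x1,y0,y1,f=map(int,sys.argv[2:7])
for n in('scene','wrist'):
    d=r.snapshot(n);pickle.dump(d,open(f'pics/{n}{k}.pkl','wb'));cv2.imwrite(f'pics/{n}{k}.png',d['color'][...,::-1])
a=cv2.imread(f'pics/scene{k}.png')[y0:y1,x0:x1]
b=cv2.imread(f'pics/wrist{k}.png')[120:320,180:380]
cv2.imwrite(f'pics/s{k}c.png',cv2.resize(a,None,fx=f,fy=f,interpolation=cv2.INTER_CUBIC))
cv2.imwrite(f'pics/w{k}c.png',cv2.resize(b,None,fx=3,fy=3,interpolation=cv2.INTER_CUBIC))
E
python3 look.py 3 230 370 200 320 5
```

```text
(no output)
```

View pics/s3c.png

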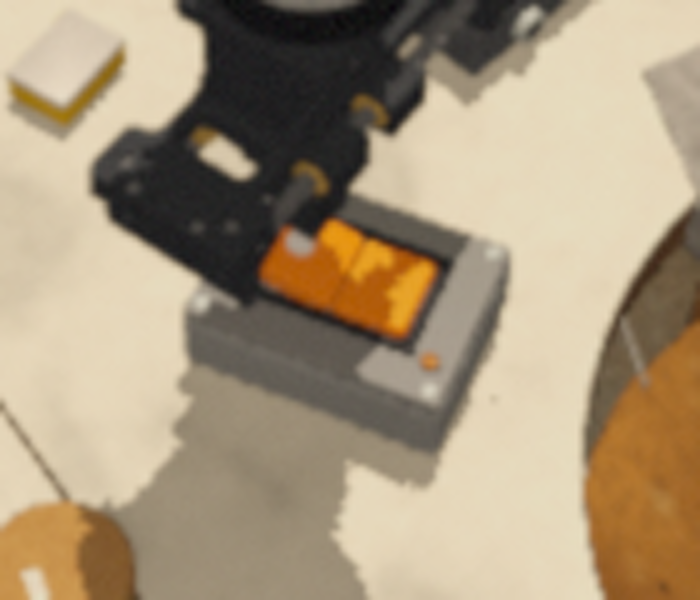

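View pics/w3c.png

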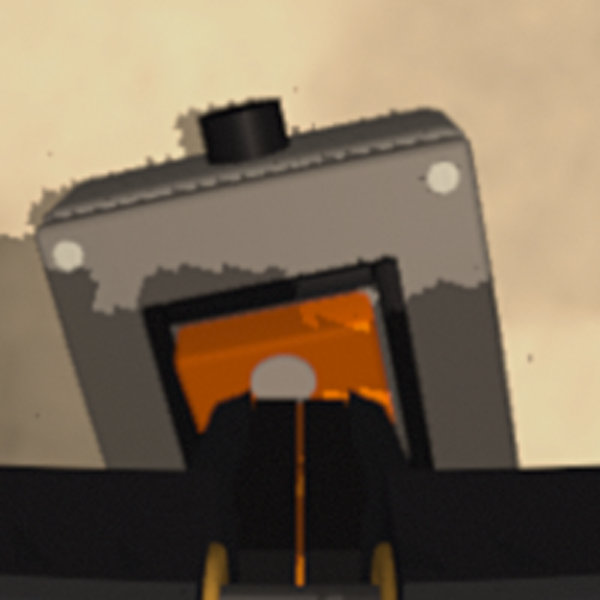

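Call:
{"api": "play_rows", "payload": {"targets": [[[0, 0, 0], [0, 0, -0.04], 255], [[0, 0, 0], [0, 0, 0], 255]]}}

```text
clock: 4.15
tool_pos: [0.488, -0.0793, 0.0732]
eef_rot: [-0.698, -0.113, 0.698, -0.113]
contact_force: [-0.3, -0.3, -0.3]
opening: 0.005
```

Call:
{"api": "play_rows", "payload": {"targets": [[[0, 0, 0], [0, 0, -0.04], 255], [[0, 0, 0], [0, 0, 0], 255]]}}

```text
clock: 4.35
tool_pos: [0.488, -0.0793, 0.0716]
eef_rot: [-0.698, -0.113, 0.698, -0.113]
contact_force: [0.3, -0.8, -0.3]
opening: 0.003
```

```bash
python3 st.py;python3 look.py 4 230 370 200 320 5
```

```text
4.35 [ 0.488  -0.0793  0.0716] tip [ 0.488  -0.0793  0.0466] F [ 0.2819 -0.8004 -0.3249] 0.003003358033953211
x [-0.0002 -0.0001 -1.    ] y [ 0.3144 -0.9493 -0.    ]
[ 0.1071  0.8071 -0.0643  2.0824  0.1836  0.2574 -1.3661]
turn [ 0.     -0.0002 -0.3198]
```

View pics/s4c.png

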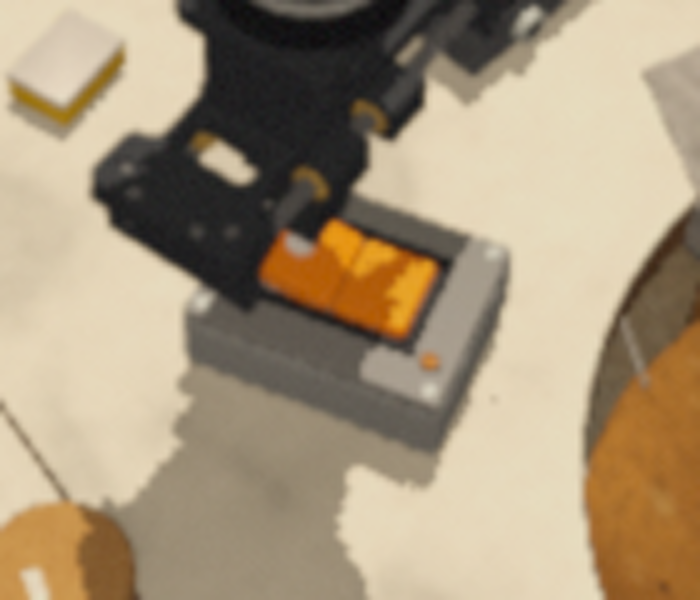

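View pics/w4c.png

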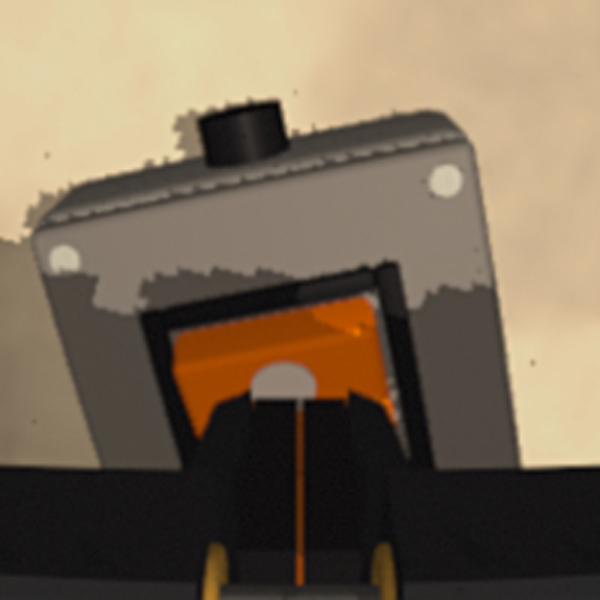

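Run:
```python
from wr import *
import h
print(r.tcp_to_tips, r.get_state()['tool_pos'])
w=pickle.load(open('pics/wrist4.pkl','rb'))
for z in (.045,.05,.055,.06,.065): print(z,'wristtip',wat(w,280,253.5,z),'scene', h.at(h.S,291.5,248,z))
print(w['cam_to_world'],w['fx'],w['cx'],w['cy'])
a=cv2.imread('pics/scene4.png')[225:275,260:330];b=cv2.imread('pics/scene2.png')[225:275,260:330]
cv2.imwrite('pics/cmp.png',np.hstack([cv2.resize(x,None,fx=5.7,fy=10,interpolation=cv2.INTER_NEAREST) for x in(b,a)]))
```

```text
0.025 [ 0.48803602 -0.07934133  0.071683  ]
0.045 wristtip [ 0.4831 -0.0817  0.045 ] scene [ 0.49541613 -0.08464271  0.045     ]
0.05 wristtip [ 0.4853 -0.081   0.05  ] scene [ 0.49264957 -0.08264072  0.05      ]
0.055 wristtip [ 0.4875 -0.0802  0.055 ] scene [ 0.48988302 -0.08063873  0.055     ]
0.06 wristtip [ 0.4897 -0.0795  0.06  ] scene [ 0.48711646 -0.07863674  0.06      ]
0.065 wristtip [ 0.4919 -0.0787  0.065 ] scene [ 0.4843499  -0.07663476  0.065     ]
[[ 3.14472400e-01  9.06803741e-01  2.80738464e-01  5.60890603e-01]
 [-9.49266319e-01  3.00170818e-01  9.37599929e-02 -5.54835551e-02]
 [ 7.52417735e-04 -2.95980498e-01  9.55193686e-01  2.20891363e-01]
 [ 0.00000000e+00  0.00000000e+00  0.00000000e+00  1.00000000e+00]] 325.19226210127806 279.47495554572254 209.20451117072514
```

View pics/cmp.png

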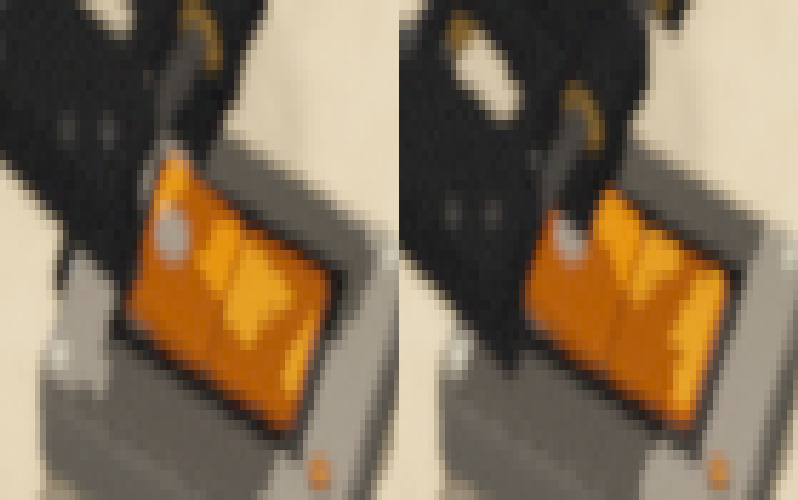

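Call:
{"api": "play_rows", "payload": {"targets": [[[0, 0, 0], [0, 0, -0.04], 255], [[0, 0, 0], [0, 0, 0], 255]]}}

```text
clock: 4.65
tool_pos: [0.488, -0.0793, 0.07]
eef_rot: [-0.698, -0.113, 0.698, -0.113]
contact_force: [-0.1, -0.6, 0.2]
opening: 0.006
```

Call:
{"api": "play_rows", "payload": {"targets": [[[0, 0, 0], [0, 0, -0.04], 255], [[0, 0, 0], [0, 0, 0], 255]]}}

```text
clock: 4.85
tool_pos: [0.488, -0.0793, 0.0684]
eef_rot: [-0.698, -0.113, 0.698, -0.113]
contact_force: [-0.6, 0.3, -0.6]
opening: 0.004
```

Call:
{"api": "play_rows", "payload": {"targets": [[[0, 0, 0], [0, 0, -0.04], 255], [[0, 0, 0], [0, 0, 0], 255]]}}

```text
clock: 5.05
tool_pos: [0.488, -0.0793, 0.0668]
eef_rot: [-0.698, -0.113, 0.698, -0.113]
contact_force: [0.2, 0.1, 0.6]
opening: 0.005
```

Call:
{"api": "play_rows", "payload": {"targets": [[[0, 0, 0], [0, 0, -0.04], 255], [[0, 0, 0], [0, 0, 0], 255]]}}

```text
clock: 5.25
tool_pos: [0.488, -0.0793, 0.0652]
eef_rot: [-0.698, -0.113, 0.698, -0.113]
contact_force: [-0.5, -0.3, -0.2]
opening: 0.006
```

```bash
python3 st.py;python3 look.py 5 230 370 200 320 5
```

```text
5.25 [ 0.488  -0.0793  0.0652] tip [ 0.488  -0.0793  0.0402] F [-0.5078 -0.2934 -0.1929] 0.005990361165499462
x [-0.0002 -0.     -1.    ] y [ 0.3145 -0.9493 -0.0001]
[ 0.1047  0.8198 -0.0605  2.0845  0.1852  0.2425 -1.3674]
turn [-0.     -0.0002 -0.3199]
```

View pics/s5c.png

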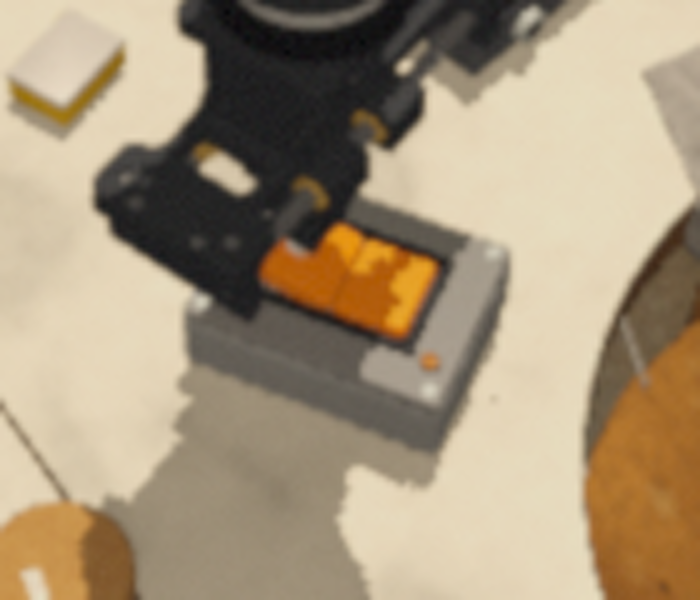

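View pics/w5c.png

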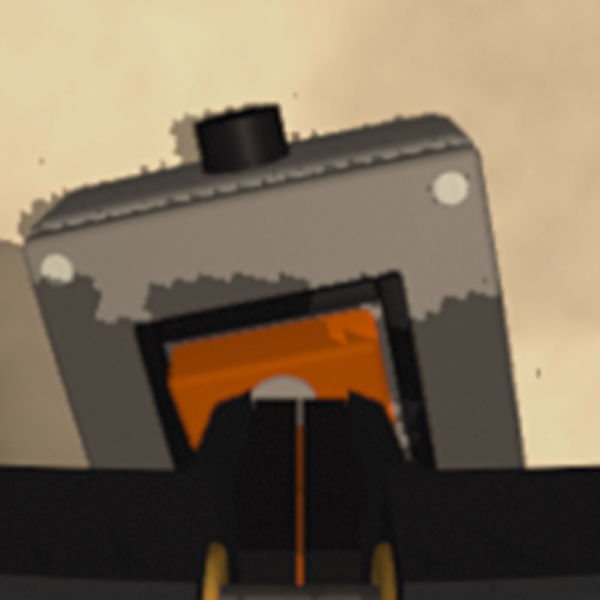

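Run:
```python
from wr import *
import h
w=pickle.load(open('pics/wrist5.pkl','rb'))
A=h.at(h.T,*h.c1(528,430),.045);B=h.at(h.T,*h.c1(655,352),.045);print(A,B,np.linalg.norm(A-B))
for z in(.035,.045,.055):
  a=wat(w,180+56.5/3,120+267.5/3,z);b=wat(w,180+450.5/3,120+187.5/3,z);print(z,a,b,np.linalg.norm(a-b))
A=h.at(h.S,*h.c3(480,331),.045);B=h.at(h.S,*h.c3(527,247),.045);print(A,B,np.linalg.norm(A-B))
```

```text
[ 0.49710446 -0.03036838  0.045     ] [ 0.53610277 -0.09459114  0.045     ] 0.07513608741768739
0.035 [ 0.4932 -0.0279  0.035 ] [ 0.5323 -0.0955  0.035 ] 0.07809334158556668
0.045 [ 0.497  -0.0295  0.045 ] [ 0.5339 -0.0933  0.045 ] 0.0737024422933189
0.055 [ 0.5008 -0.031   0.055 ] [ 0.5355 -0.091   0.055 ] 0.06931154305020193
[ 0.49700831 -0.02984932  0.045     ] [ 0.53405835 -0.09288448  0.045     ] 0.07311728372896094
```

Call:
{"api": "play_rows", "payload": {"targets": [[[0, 0, 0], [0, 0, -0.04], 255], [[0, 0, 0], [0, 0, -0.02], 255]]}}

```text
clock: 5.55
tool_pos: [0.4881, -0.0793, 0.0628]
eef_rot: [0.698, 0.113, -0.698, 0.113]
contact_force: [0.1, -0.3, 0.4]
opening: 0.005
```

Call:
{"api": "play_rows", "payload": {"targets": [[[0, 0, 0], [0, 0, -0.04], 255], [[0, 0, 0], [0, 0, -0.02], 255]]}}

```text
clock: 5.75
tool_pos: [0.488, -0.0793, 0.0604]
eef_rot: [-0.698, -0.113, 0.698, -0.113]
contact_force: [1.0, -0.6, 0.2]
opening: 0.0
```

```bash
python3 st.py;python3 look.py 6 230 370 200 320 5
```

```text
5.75 [ 0.488  -0.0793  0.0604] tip [ 0.488  -0.0793  0.0354] F [ 1.0465 -0.6154  0.173 ] 0.0004731934928332044
x [-0.0001 -0.0001 -1.    ] y [ 0.3143 -0.9493  0.    ]
[ 0.1029  0.8293 -0.0575  2.0859  0.1864  0.2312 -1.3685]
turn [ 0.     -0.0002 -0.3198]
```

View pics/s6c.png

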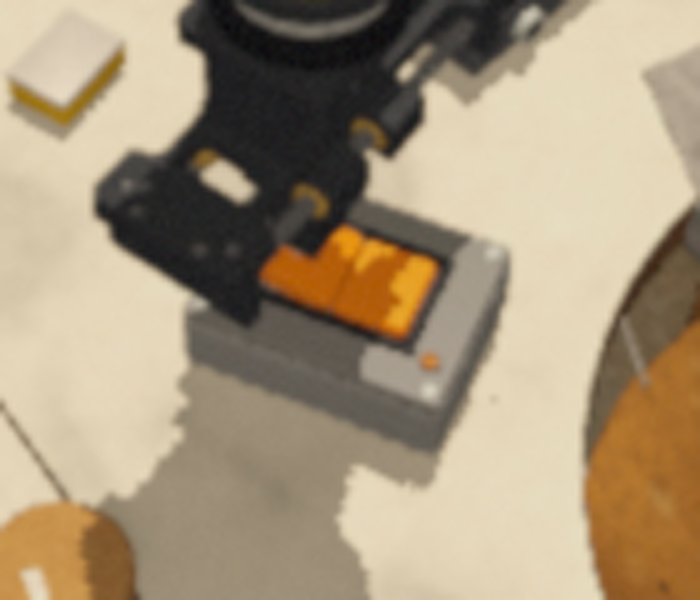

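View pics/w6c.png

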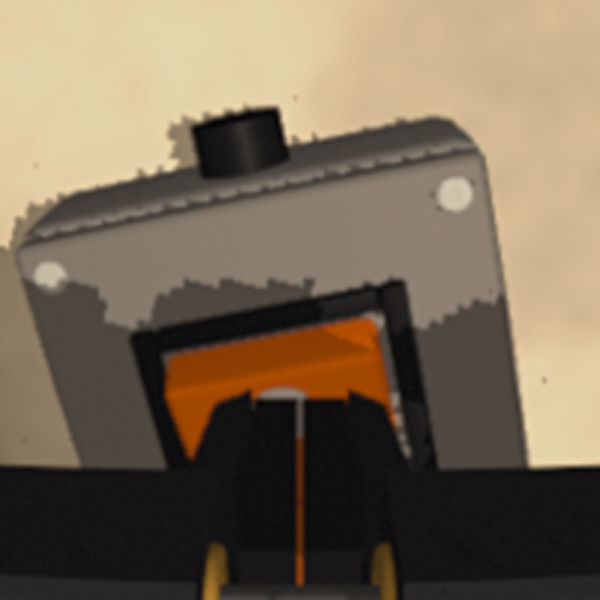

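Run:
```python
from wr import *
import h
d=h.S;M=np.linalg.inv(d['cam_to_world'])
im=cv2.imread('pics/scene6.png');im=cv2.resize(im[180:300,220:380],None,fx=5,fy=5,interpolation=cv2.INTER_CUBIC)
t=r.get_state()['tool_pos'];y=np.array([.3143,-.9493,0]);zt=np.array([.9493,.3143,0])
def P(p):
    c=M@[*p,1];return (np.array([d['cx']+d['fx']*c[0]/-c[2],d['cy']-d['fy']*c[1]/-c[2]])-(220,180)+.5)*5
for dz,col in((-.025,(0,0,255)),(0.,(0,255,0)),(.039,(255,0,0))):
    hw=(.0175,.009) if dz<.03 else (.0935,.0375)
    q=[P(t+[0,0,dz]+a*hw[0]*y+b*hw[1]*zt) for a,b in((1,1),(1,-1),(-1,-1),(-1,1))]
    cv2.polylines(im,[np.int32(q)],True,col,1)
cv2.imwrite('pics/ov6.png',im)
```

```text
(no output)
```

View pics/ov6.png

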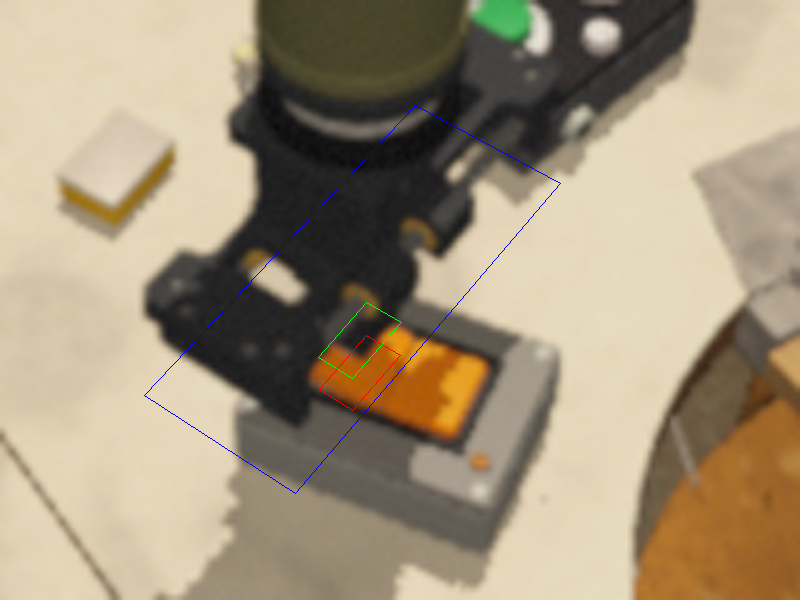

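Call:
{"api": "play_rows", "payload": {"targets": [[[0, 0, 0], [0, 0, -0.04], 255], [[0, 0, 0], [0, 0, -0.02], 255]]}}

```text
clock: 6.05
tool_pos: [0.4881, -0.0793, 0.058]
eef_rot: [-0.698, -0.113, 0.698, -0.113]
contact_force: [0.7, -0.6, 0.1]
opening: 0.006
```

Call:
{"api": "play_rows", "payload": {"targets": [[[0, 0, 0], [0, 0, -0.04], 255], [[0, 0, 0], [0, 0, -0.02], 255]]}}

```text
clock: 6.25
tool_pos: [0.4884, -0.0792, 0.0557]
eef_rot: [0.698, 0.113, -0.698, 0.113]
contact_force: [0.1, -0.8, 3.1]
opening: 0.006
```

Call:
{"api": "play_rows", "payload": {"targets": [[[0, 0, 0], [0, 0, -0.04], 255], [[0, 0, 0], [0, 0, 0], 255]]}}

```text
clock: 6.45
tool_pos: [0.4887, -0.079, 0.0542]
eef_rot: [0.699, 0.113, -0.698, 0.113]
contact_force: [0.2, 0.6, 2.0]
opening: 0.004
```

```bash
python3 st.py;python3 look.py 7 230 370 200 320 5
```

```text
6.45 [ 0.4887 -0.079   0.0542] tip [ 0.4888 -0.079   0.0292] F [0.2281 0.5805 1.989 ] 0.003980352522728689
x [ 0.0012  0.0002 -1.    ] y [ 0.3147 -0.9492  0.0002]
[ 0.1004  0.8418 -0.0541  2.0869  0.1877  0.2161 -1.3697]
turn [-0.      0.0013 -0.3201]
```

View pics/s7c.png

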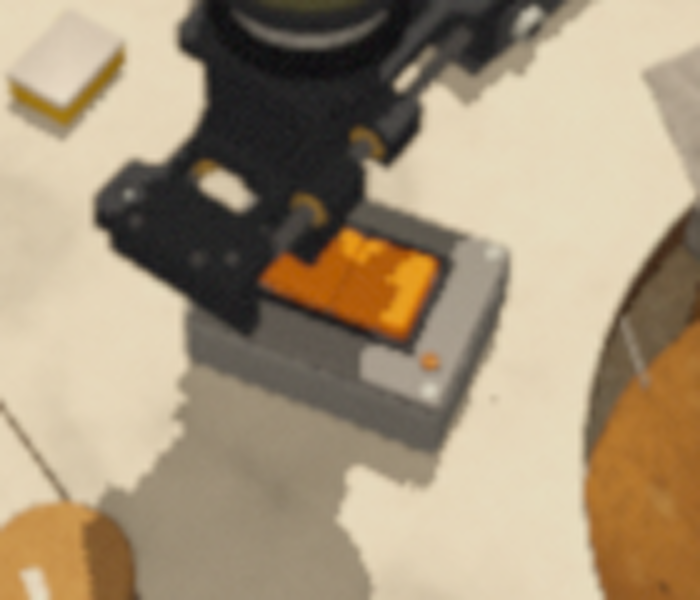

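View pics/wrist7.png

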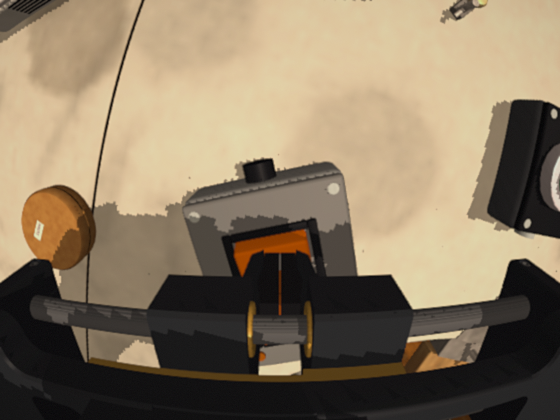

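Call:
{"api": "play_rows", "payload": {"targets": [[[0, 0, 0], [0, 0, -0.05], 255], [[0, 0, 0], [0, 0, -0.05], 255]]}}

```text
clock: 6.75
tool_pos: [0.4891, -0.0789, 0.0503]
eef_rot: [0.699, 0.113, -0.697, 0.113]
contact_force: [2.3, 1.5, 3.5]
opening: 0.004
```

Call:
{"api": "play_rows", "payload": {"targets": [[[0, 0, 0], [0, 0, -0.05], 255], [[0, 0, 0], [0, 0, 0], 255]]}}

```text
clock: 6.95
tool_pos: [0.4884, -0.0793, 0.0479]
eef_rot: [0.698, 0.113, -0.698, 0.113]
contact_force: [0.6, 1.7, 2.1]
opening: 0.009
```

Call:
{"api": "play_rows", "payload": {"targets": [[[0, 0, 0], [0, 0, -0.03], 255], [[0, 0, 0], [0, 0, 0], 255]]}}

```text
clock: 7.15
tool_pos: [0.4883, -0.0793, 0.047]
eef_rot: [0.698, 0.113, -0.698, 0.113]
contact_force: [1.8, 1.3, 4.4]
opening: 0.01
```

Call:
{"api": "play_rows", "payload": {"targets": [[[0, 0, 0], [0, 0, -0.03], 255], [[0, 0, 0], [0, 0, 0], 255]]}}

```text
clock: 7.35
tool_pos: [0.4884, -0.0793, 0.0468]
eef_rot: [0.698, 0.112, -0.698, 0.113]
contact_force: [0.4, 2.5, 15.0]
opening: 0.007
```

Call:
{"api": "play_rows", "payload": {"targets": [[[0, 0, 0], [0, 0, -0.03], 255], [[0, 0, 0], [0, 0, 0], 255]]}}

```text
clock: 7.55
tool_pos: [0.4884, -0.0793, 0.0466]
eef_rot: [0.699, 0.112, -0.697, 0.113]
contact_force: [-1.0, 2.9, 27.1]
opening: 0.006
```

```bash
python3 st.py;python3 look.py 8 230 370 200 320 5
```

```text
7.55 [ 0.4884 -0.0793  0.0466] tip [ 0.4885 -0.0793  0.0216] F [-1.0439  2.938  27.0925] 0.006115286435322661
x [ 0.0019 -0.0005 -1.    ] y [ 0.3145 -0.9493  0.0011]
[ 0.0969  0.8567 -0.0482  2.0901  0.1894  0.1968 -1.3714]
turn [ 0.0008  0.0018 -0.3199]
```

View pics/s8c.png

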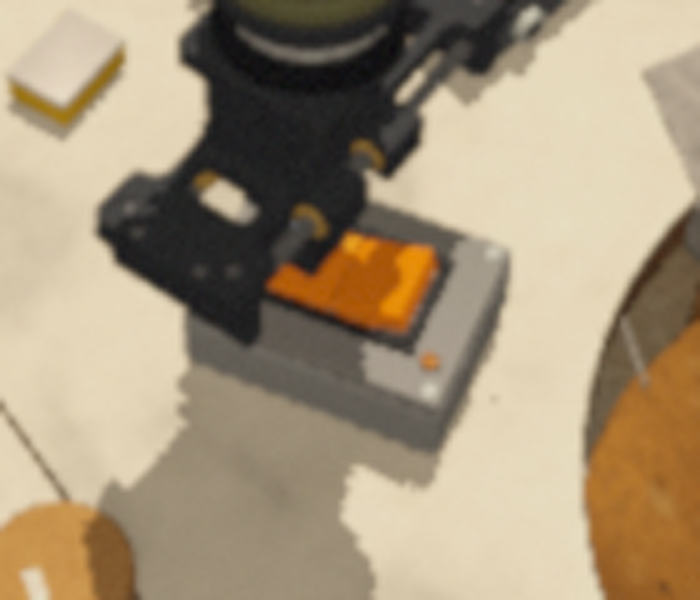

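View pics/w8c.png

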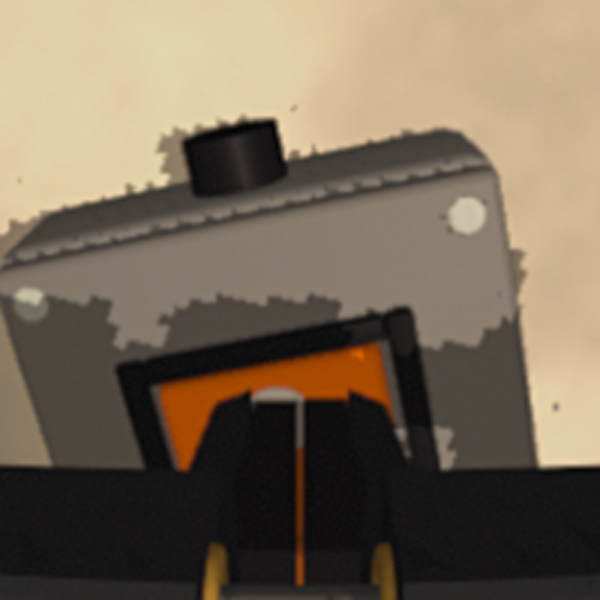

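Call:
{"api": "play_rows", "payload": {"targets": [[[0, 0, 0], [0, 0, 0.1], 255], [[0, 0, 0], [0, 0, 0.4], 255], [[0, 0, 0], [0, 0, 0.8], 255], [[0, 0, 0], [0, 0, 0.8], 255], [[0, 0, 0], [0, 0, 0.6], 255]]}}

```text
clock: 8.15
tool_pos: [0.4865, -0.08, 0.1535]
eef_rot: [-0.697, -0.112, 0.699, -0.112]
contact_force: [0.1, 0.2, -0.6]
opening: 0.004
```

```bash
python3 st.py
python3 - <<'E'
from wr import *
import h
D=r.snapshot('scene');w=r.snapshot('wrist');T=r.snapshot('top')
for n,x in(('scene',D),('wrist',w),('top',T)): cv2.imwrite(f'pics/{n}9.png',x['color'][...,::-1])
c=w['cam_to_world'][:3,3];print(c)
for n,d in(('scene',D),('top',T)):
    M=np.linalg.inv(d['cam_to_world']);q=M@[*c,1];u,v=d['cx']+d['fx']*q[0]/-q[2],d['cy']-d['fy']*q[1]/-q[2]
    print(n,u,v)
    im=d['color'][...,::-1].copy();u,v=int(u),int(v)
    x0,y0=max(u-90,0),max(v-70,0)
    im=cv2.resize(im[y0:y0+150,x0:x0+200],None,fx=4,fy=4,interpolation=cv2.INTER_CUBIC)
    cv2.circle(im,((u-x0)*4,(v-y0)*4),6,(0,0,255),1);cv2.imwrite(f'pics/cam_{n}.png',im)
E
```

```text
8.15 [ 0.4865 -0.08    0.1535] tip [ 0.4864 -0.08    0.1285] F [ 0.1134  0.2451 -0.62  ] 0.004450055168889508
x [-0.0029 -0.0008 -1.    ] y [ 0.3135 -0.9496 -0.0002]
[ 0.1399  0.6527 -0.1135  2.0366  0.1566  0.4632 -1.3428]
turn [ 0.0003 -0.003  -0.3189]
[ 0.56078085 -0.05636365  0.3056784 ]
scene 256.53522591040235 145.59158141148976
top 250.3863704644876 189.57207271918662
```

View pics/cam_scene.png

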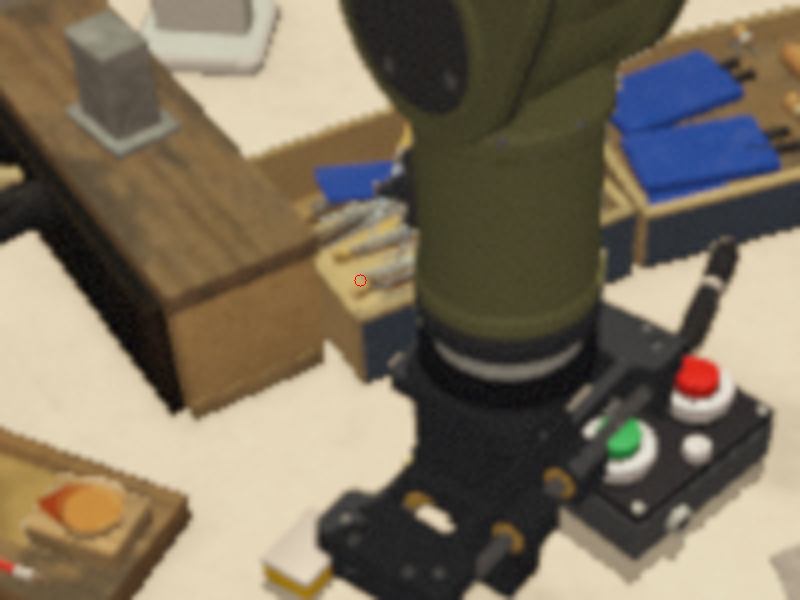

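View pics/cam_top.png

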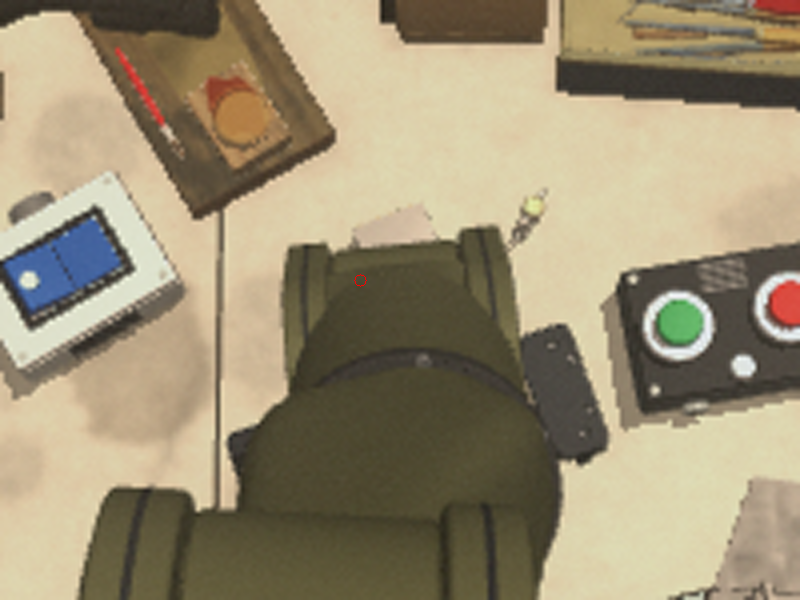

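View pics/scene9.png

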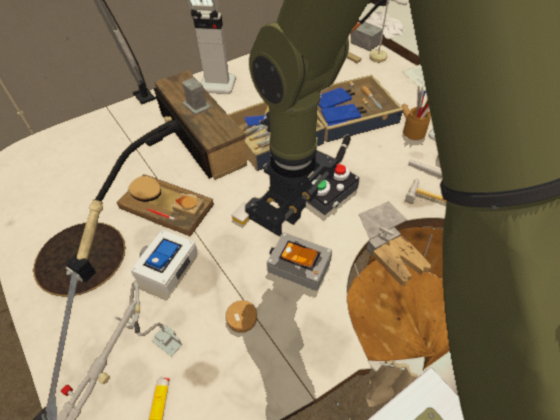

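Run:
```python
import h,numpy as np
d=h.S;M=np.linalg.inv(d['cam_to_world'])
for dz in np.arange(-.03,.4,.03):
    c=M@[.4865,-.08,.1535+dz,1];print(round(dz,2),(d['cx']+d['fx']*c[0]/-c[2]).round(0),(d['cy']-d['fy']*c[1]/-c[2]).round(0))
```

```text
-0.03 292.0 230.0
0.0 292.0 221.0
0.03 292.0 211.0
0.06 292.0 201.0
0.09 292.0 190.0
0.12 293.0 178.0
0.15 293.0 165.0
0.18 293.0 152.0
0.21 293.0 138.0
0.24 293.0 122.0
0.27 293.0 105.0
0.3 293.0 87.0
0.33 293.0 68.0
0.36 293.0 47.0
0.39 293.0 24.0
```

Call:
{"api": "play_rows", "payload": {"targets": [[[0, 0, 0], [0.57, 0.8, 0], 255], [[0, 0, 0], [0.57, 0.8, 0], 255], [[0, 0, 0], [0.57, 0.8, 0], 255], [[0, 0, 0], [0.57, 0.8, 0], 255], [[0, 0, 0], [0.57, 0.8, 0], 255]]}}

```text
clock: 8.8
tool_pos: [0.601, 0.0812, 0.1501]
eef_rot: [-0.696, -0.112, 0.7, -0.113]
contact_force: [-0.0, 0.7, 0.3]
opening: 0.004
```

Call:
{"api": "play_rows", "payload": {"targets": [[[0, 0, 0], [0.2, 0.4, -0.3], 255], [[0, 0, 0], [0, 0, -0.3], 255], [[0, 0, 0], [0, 0, 0], 255]]}}

```text
clock: 9.1
tool_pos: [0.6064, 0.0941, 0.1249]
eef_rot: [-0.695, -0.111, 0.701, -0.113]
contact_force: [0.1, -0.0, -0.1]
opening: 0.005
```

```bash
python3 st.py;python3 look.py 10 60 220 190 310 5
```

```text
9.1 [0.6064 0.0941 0.1249] tip [0.6062 0.094  0.0999] F [ 0.0813 -0.0427 -0.0547] 0.0051916986863041505
x [-0.0083 -0.0038 -1.    ] y [ 0.3136 -0.9496  0.001 ]
[-0.1874  0.8158 -0.0764  1.6884  0.0948  0.65   -1.5677]
turn [ 0.0024 -0.0088 -0.319 ]
```

View pics/scene10.png

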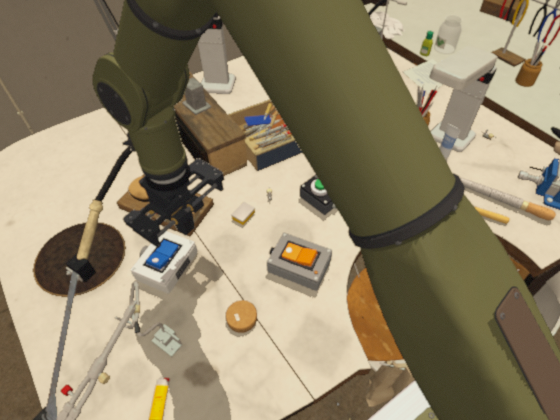

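View pics/wrist10.png

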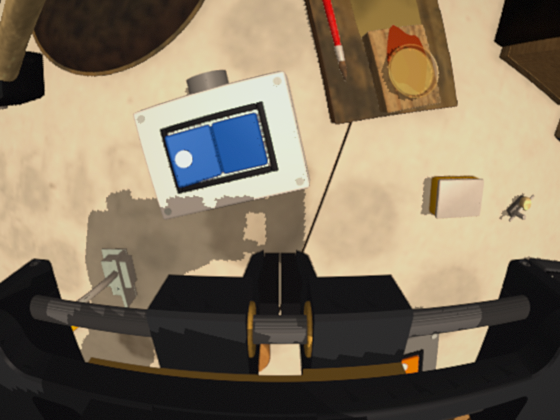

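Run:
```python
from wr import *
d=pickle.load(open('pics/wrist10.pkl','rb'))
print('dot',wat(d,184,159,.059),'piv',wat(d,215,149,.051),'corners',wat(d,136,119,.045),wat(d,284,73,.045),wat(d,307,188,.045),wat(d,166,218,.045))
```

```text
dot [0.6301 0.1694 0.059 ] piv [0.6416 0.1514 0.051 ] corners [0.6455 0.2176 0.045 ] [0.7066 0.1221 0.045 ] [0.6336 0.0802 0.045 ] [0.5775 0.1761 0.045 ]
```

Call:
{"api": "play_rows", "payload": {"targets": [[[0, 0, 0], [0.15, 0.45, -0.1], 255], [[0, 0, 0], [0.16, 0.45, -0.1], 255], [[0, 0, 0], [0.16, 0.45, -0.1], 255], [[0, 0, 0], [0.15, 0.45, -0.1], 255], [[0, 0, 0], [0, 0, -0.2], 255]]}}

```text
clock: 9.7
tool_pos: [0.6359, 0.1751, 0.1049]
eef_rot: [0.699, 0.116, -0.696, 0.113]
contact_force: [-0.2, 0.3, 0.2]
opening: 0.01
```

Call:
{"api": "play_rows", "payload": {"targets": [[[0, 0, 0], [0, 0, -0.2], 255], [[0, 0, 0], [0, 0, -0.2], 255], [[0, 0, 0], [0, 0, 0], 255], [[0, 0, 0], [0, 0, 0], 255]]}}

```text
clock: 10.1
tool_pos: [0.6348, 0.1676, 0.0883]
eef_rot: [-0.698, -0.112, 0.698, -0.112]
contact_force: [-0.2, -0.2, 0.9]
opening: 0.004
```

```bash
python3 st.py;python3 look.py 11 60 220 190 310 5
```

```text
10.1 [0.6348 0.1676 0.0883] tip [0.6348 0.1676 0.0633] F [-0.1569 -0.2373  0.8664] 0.004404643861854777
x [-0.0006 -0.0008 -1.    ] y [ 0.3133 -0.9497  0.0006]
[-0.2961  0.9108 -0.0618  1.5738  0.0805  0.6603 -1.6498]
turn [ 0.0007 -0.0007 -0.3186]
```

View pics/scene11.png

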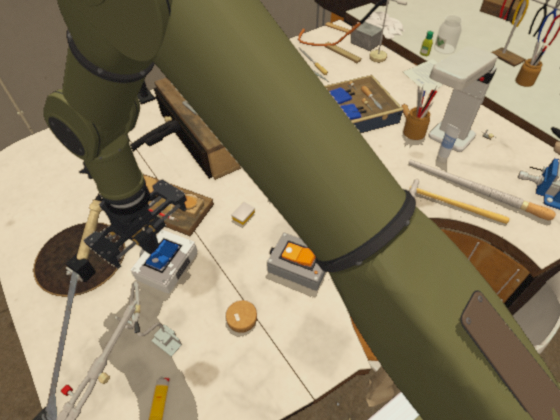

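View pics/wrist11.png

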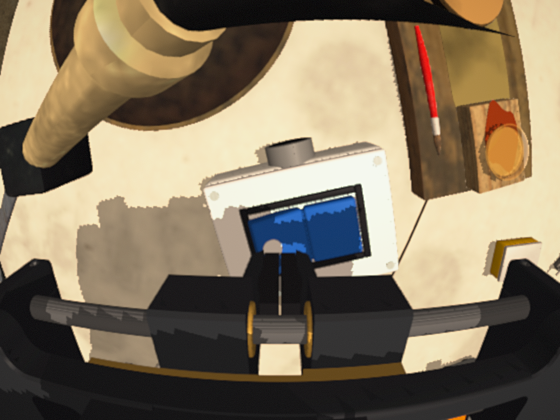

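Call:
{"api": "play_rows", "payload": {"targets": [[[0, 0, 0], [-0.08, -0.02, -0.2], 255], [[0, 0, 0], [0, 0, -0.2], 255], [[0, 0, 0], [0, 0, -0.2], 255], [[0, 0, 0], [0, 0, -0.1], 255], [[0, 0, 0], [0, 0, 0], 255]]}}

```text
clock: 10.7
tool_pos: [0.6311, 0.1677, 0.0595]
eef_rot: [-0.697, -0.112, 0.699, -0.113]
contact_force: [0.4, 0.7, -0.4]
opening: 0.007
```

Call:
{"api": "play_rows", "payload": {"targets": [[[0, 0, 0], [0, 0, -0.05], 255], [[0, 0, 0], [0, 0, -0.05], 255]]}}

```text
clock: 10.9
tool_pos: [0.632, 0.168, 0.0567]
eef_rot: [0.698, 0.113, -0.698, 0.113]
contact_force: [0.0, 0.9, 2.2]
opening: 0.007
```

```bash
python3 st.py
```

```text
10.9 [0.632  0.168  0.0567] tip [0.6321 0.168  0.0317] F [0.0244 0.8995 2.1563] 0.006697375432511477
x [ 0.0008  0.0002 -1.    ] y [ 0.3143 -0.9493  0.0001]
[-0.2992  0.953  -0.0587  1.5933  0.0854  0.5971 -1.6549]
turn [-0.0001  0.0008 -0.3198]
```

Call:
{"api": "play_rows", "payload": {"targets": [[[0, 0, 0], [0, 0, -0.05], 255], [[0, 0, 0], [0, 0, -0.05], 255], [[0, 0, 0], [0, 0, -0.05], 255], [[0, 0, 0], [0, 0, 0], 255]]}}

```text
clock: 11.3
tool_pos: [0.6319, 0.1685, 0.0505]
eef_rot: [0.698, 0.113, -0.698, 0.113]
contact_force: [-0.8, 0.9, 1.3]
opening: 0.004
```

Call:
{"api": "play_rows", "payload": {"targets": [[[0, 0, 0], [0, 0, -0.05], 255], [[0, 0, 0], [0, 0, -0.03], 255]]}}

```text
clock: 11.5
tool_pos: [0.6318, 0.1685, 0.0474]
eef_rot: [0.698, 0.113, -0.698, 0.112]
contact_force: [-0.2, 1.9, 4.2]
opening: 0.005
```

Call:
{"api": "play_rows", "payload": {"targets": [[[0, 0, 0], [0, 0, -0.03], 255], [[0, 0, 0], [0, 0, 0], 255]]}}

```text
clock: 11.7
tool_pos: [0.6318, 0.1686, 0.047]
eef_rot: [0.698, 0.113, -0.698, 0.112]
contact_force: [-2.6, 3.1, 8.8]
opening: 0.005
```

Call:
{"api": "play_rows", "payload": {"targets": [[[0, 0, 0], [0, 0, -0.03], 255], [[0, 0, 0], [0, 0, -0.01], 255], [[0, 0, 0], [0, 0, 0], 255]]}}

```text
clock: 12.0
tool_pos: [0.6319, 0.1686, 0.0468]
eef_rot: [0.698, 0.113, -0.698, 0.112]
contact_force: [-4.8, 1.6, 18.1]
opening: 0.004
```

```bash
python3 st.py;python3 look.py 12 110 210 220 300 7
```

```text
12.0 [0.6319 0.1686 0.0468] tip [0.6319 0.1686 0.0218] F [-4.7716  1.6047 18.1152] 0.004108663212880635
x [ 0.0008  0.0008 -1.    ] y [ 0.3146 -0.9492 -0.0005]
[-0.3002  0.9675 -0.0581  1.5954  0.0865  0.5801 -1.6563]
turn [-0.0007  0.0009 -0.32  ]
```

View pics/s12c.png

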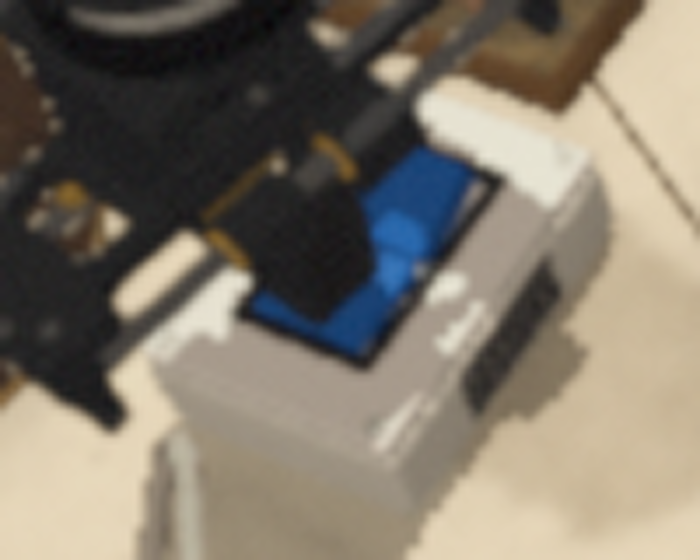

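View pics/wrist12.png

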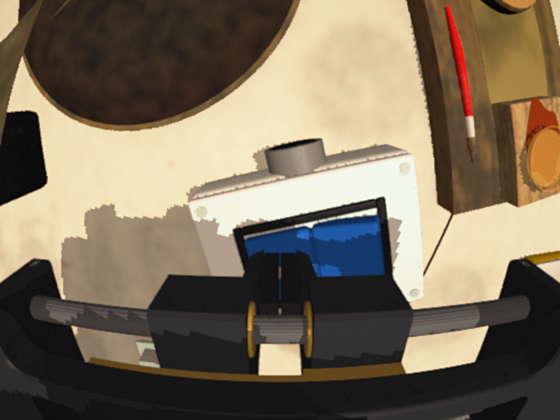

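Call:
{"api": "play_rows", "payload": {"targets": [[[0, 0, 0], [0, 0, 0.1], 255], [[0, 0, 0], [0, 0, 0.5], 255], [[0, 0, 0], [0, 0, 0.7], 255], [[0, 0, 0], [0, 0, 0.7], 255], [[0, 0, 0], [-0.2, -0.6, 0.5], 255]]}}

```text
clock: 12.6
tool_pos: [0.6248, 0.1474, 0.1458]
eef_rot: [0.699, 0.115, -0.697, 0.113]
contact_force: [-0.8, -0.1, 0.2]
opening: 0.003
```

Call:
{"api": "play_rows", "payload": {"targets": [[[0, 0, 0], [-0.2, -0.7, 0], 255], [[0, 0, 0], [-0.2, -0.8, 0], 255], [[0, 0, 0], [0, -0.8, 0], 255], [[0, 0, 0], [0, -0.8, 0], 255], [[0, 0, 0], [0, -0.8, 0], 255]]}}

```text
clock: 13.1
tool_pos: [0.6071, -0.0147, 0.144]
eef_rot: [-0.698, -0.112, 0.699, -0.113]
contact_force: [0.4, -0.8, -0.7]
opening: 0.006
```

Call:
{"api": "play_rows", "payload": {"targets": [[[0, 0, 0], [0, -0.8, 0], 255], [[0, 0, 0], [0, -0.8, 0], 255], [[0, 0, 0], [0, -0.8, 0], 255], [[0, 0, 0], [0, -0.5, 0], 255], [[0, 0, 0], [0, 0, 0], 255]]}}

```text
clock: 13.6
tool_pos: [0.6064, -0.1341, 0.1438]
eef_rot: [-0.698, -0.109, 0.699, -0.111]
contact_force: [0.5, -0.5, -0.6]
opening: 0.006
```

```bash
python3 st.py;python3 look.py 13 110 350 220 310 3
python3 - <<'E'
from wr import *
d=r.snapshot('top');cv2.imwrite('pics/top13.png',d['color'][...,::-1])
a=d['color'][155:285,140:300,::-1];cv2.imwrite('pics/t13c.png',cv2.resize(a,None,fx=4.5,fy=4.5,interpolation=cv2.INTER_CUBIC))
E
```

```text
13.6 [ 0.6064 -0.1341  0.1438] tip [ 0.6064 -0.1342  0.1188] F [ 0.5392 -0.4777 -0.5837] 0.00586110493110405
x [-0.0017 -0.0042 -1.    ] y [ 0.3075 -0.9515  0.0035]
[ 0.2082  0.7952 -0.121   1.6603  0.1417  0.696  -1.2442]
turn [ 0.0039 -0.0023 -0.3125]
```

View pics/t13c.png

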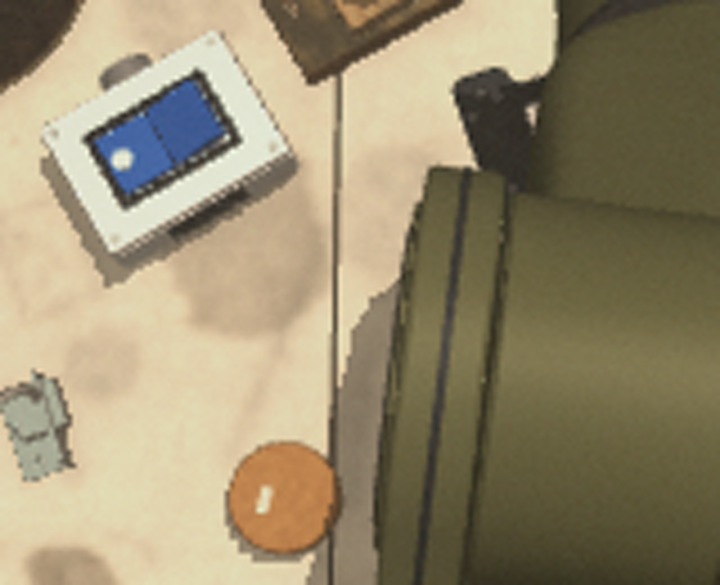

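View pics/scene13.png

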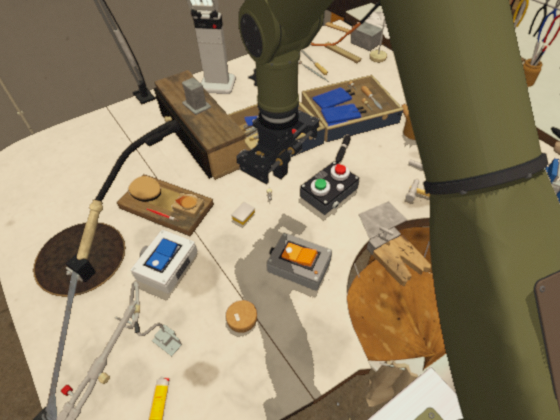

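View pics/wrist13.png

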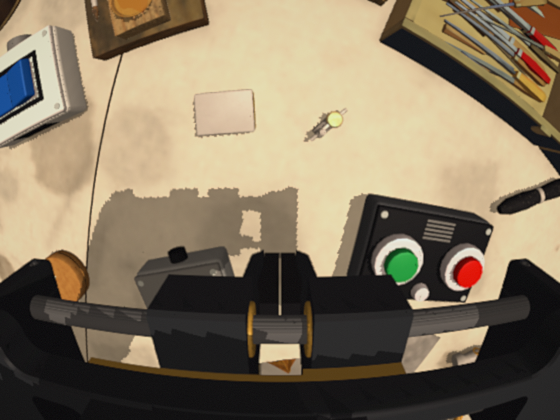

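Run:
```python
from wr import *
d=pickle.load(open('pics/wrist13.pkl','rb'))
print('green',wat(d,401.5,266,.067),'red',wat(d,469,271,.067))
```

```text
green [ 0.5979 -0.2393  0.067 ] red [ 0.6108 -0.3087  0.067 ]
```

Call:
{"api": "play_rows", "payload": {"targets": [[[0, 0, 0], [-0.06, -0.68, 0], 255], [[0, 0, 0], [-0.06, -0.68, -0.2], 255], [[0, 0, 0], [-0.06, -0.68, -0.2], 255], [[0, 0, 0], [-0.05, -0.66, -0.2], 255], [[0, 0, 0], [0, 0, -0.2], 255]]}}

```text
clock: 14.25
tool_pos: [0.5977, -0.2397, 0.1121]
eef_rot: [-0.698, -0.11, 0.699, -0.112]
contact_force: [-0.9, 0.8, 0.9]
opening: 0.009
```

Call:
{"api": "play_rows", "payload": {"targets": [[[0, 0, 0], [0, 0, -0.3], 255], [[0, 0, 0], [0, 0, -0.3], 255], [[0, 0, 0], [0, 0, 0], 255], [[0, 0, 0], [0, 0, 0], 255]]}}

```text
clock: 14.65
tool_pos: [0.5987, -0.2344, 0.0881]
eef_rot: [-0.698, -0.114, 0.698, -0.113]
contact_force: [-0.7, -0.5, -0.1]
opening: 0.005
```

```bash
python3 st.py;python3 look.py 14 270 390 130 230 6
```

```text
14.65 [ 0.5987 -0.2344  0.0881] tip [ 0.5987 -0.2344  0.0631] F [-0.6726 -0.5379 -0.1293] 0.004984417284248026
x [-0.0006  0.0009 -1.    ] y [ 0.3164 -0.9486 -0.0011]
[ 0.3747  0.898  -0.1355  1.6167  0.1767  0.6398 -1.1013]
turn [-0.001  -0.0005 -0.3219]
```

View pics/s14c.png

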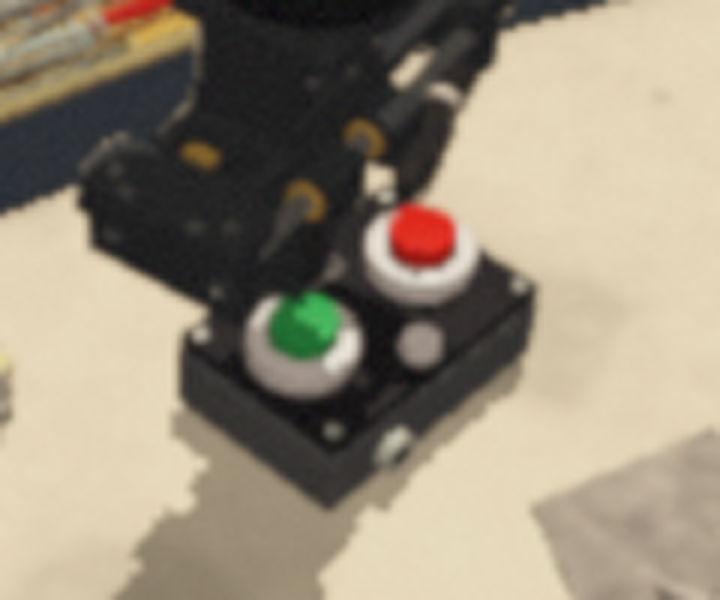

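View pics/wrist14.png

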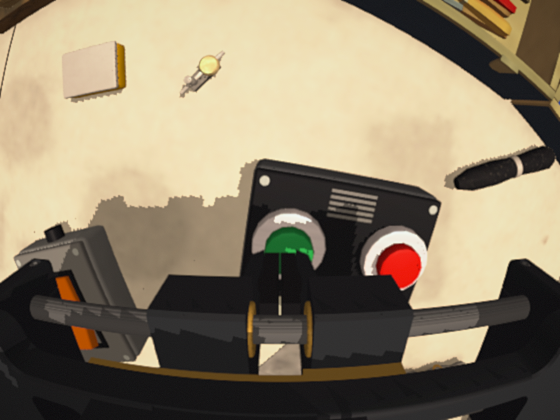

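Run:
```python
from wr import *
d=pickle.load(open('pics/wrist14.pkl','rb'))
print('red',wat(d,401,265,.067),'ringC',wat(d,289,243,.057),'green l/r edges',wat(d,264.5,241,.067),wat(d,312,241,.067))
```

```text
red [ 0.6111 -0.3106  0.067 ] ringC [ 0.6002 -0.2411  0.057 ] green l/r edges [ 0.6009 -0.2258  0.067 ] [ 0.6094 -0.2516  0.067 ]
```

Call:
{"api": "play_rows", "payload": {"targets": [[[0, 0, 0], [0, -0.17, -0.1], 255], [[0, 0, 0], [0, 0, -0.2], 255], [[0, 0, 0], [0, 0, -0.15], 255], [[0, 0, 0], [0, 0, 0], 255]]}}

```text
clock: 15.15
tool_pos: [0.5975, -0.2427, 0.0692]
eef_rot: [-0.697, -0.113, 0.699, -0.112]
contact_force: [0.5, 0.1, 0.4]
opening: 0.007
```

Call:
{"api": "play_rows", "payload": {"targets": [[[0, 0, 0], [0, 0, -0.05], 255], [[0, 0, 0], [0, 0, -0.05], 255], [[0, 0, 0], [0, 0, -0.05], 255]]}}

```text
clock: 15.45
tool_pos: [0.5987, -0.2428, 0.0645]
eef_rot: [0.698, 0.113, -0.698, 0.113]
contact_force: [0.2, 0.8, 0.1]
opening: 0.002
```

Call:
{"api": "play_rows", "payload": {"targets": [[[0, 0, 0], [0, 0, -0.05], 255], [[0, 0, 0], [0, 0, 0], 255]]}}

```text
clock: 15.65
tool_pos: [0.5986, -0.2429, 0.0625]
eef_rot: [0.698, 0.113, -0.698, 0.113]
contact_force: [-0.2, 0.1, 1.6]
opening: 0.003
```

Contact just starting (1.6 N at TCP z 0.0625), as predicted.

Call:
{"api": "play_rows", "payload": {"targets": [[[0, 0, 0], [0, 0, -0.05], 255], [[0, 0, 0], [0, 0, -0.05], 255], [[0, 0, 0], [0, 0, -0.04], 255]]}}

```text
clock: 15.95
tool_pos: [0.5987, -0.2429, 0.0572]
eef_rot: [0.698, 0.113, -0.698, 0.113]
contact_force: [-1.2, 0.5, 12.0]
opening: 0.007
```

Call:
{"api": "play_rows", "payload": {"targets": [[[0, 0, 0], [0, 0, -0.03], 255], [[0, 0, 0], [0, 0, 0], 255]]}}

```text
clock: 16.15
tool_pos: [0.5987, -0.2429, 0.0572]
eef_rot: [0.698, 0.112, -0.698, 0.113]
contact_force: [-1.7, 1.6, 12.6]
opening: 0.009
```

```bash
python3 look.py 15 270 390 130 230 6
```

Call:
{"api": "play_rows", "payload": {"targets": [[[0, 0, 0], [0, 0, 0.1], 255], [[0, 0, 0], [0, 0, 0.4], 255], [[0, 0, 0], [0, 0, 0.8], 255], [[0, 0, 0], [-0.5, 0.5, 0.8], 255], [[0, 0, 0], [-0.5, 0.5, 0.4], 255]]}}

```text
clock: 16.75
tool_pos: [0.5596, -0.2035, 0.1586]
eef_rot: [0.7, 0.111, -0.697, 0.113]
contact_force: [1.3, -0.1, 0.1]
opening: 0.005
```

Call:
{"api": "play_rows", "payload": {"targets": [[[0, 0, 0], [-0.6, 0.2, 0.3], 255], [[0, 0, 0], [-0.6, 0.2, 0.3], 255], [[0, 0, 0], [-0.6, 0.2, 0], 255], [[0, 0, 0], [0, 0, 0], 255], [[0, 0, 0], [0, 0, 0], 255]]}}

```text
clock: 17.25
tool_pos: [0.4869, -0.1791, 0.1804]
eef_rot: [0.698, 0.112, -0.698, 0.113]
contact_force: [-0.4, 0.1, 0.9]
opening: 0.004
```

```bash
python3 st.py;python3 look.py 16 120 380 130 310 3
```

```text
17.25 [ 0.4869 -0.1791  0.1804] tip [ 0.4869 -0.1791  0.1554] F [-0.3536  0.0965  0.8533] 0.004229375869468039
x [ 0.0012 -0.0005 -1.    ] y [ 0.3144 -0.9493  0.0008]
[ 0.3554  0.6314 -0.1477  1.9427  0.1602  0.5773 -1.1496]
turn [ 0.0007  0.0011 -0.3198]
```

View pics/s15c.png

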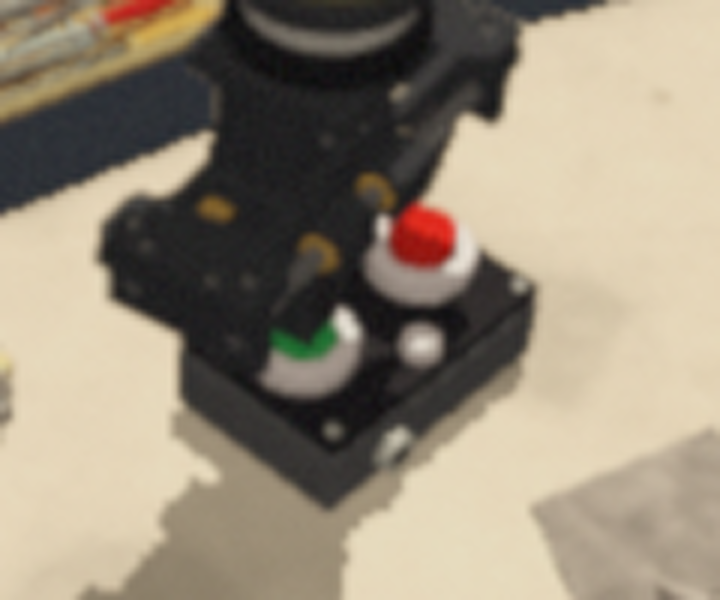

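View pics/s16c.png

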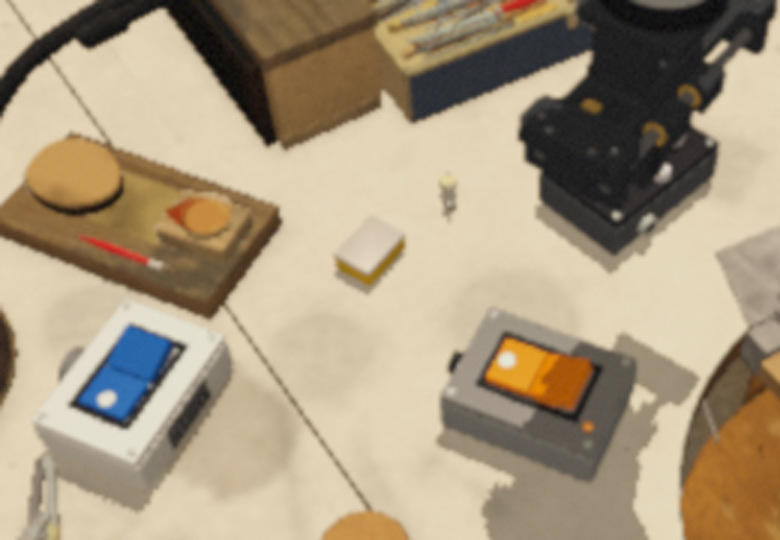

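View pics/wrist16.png

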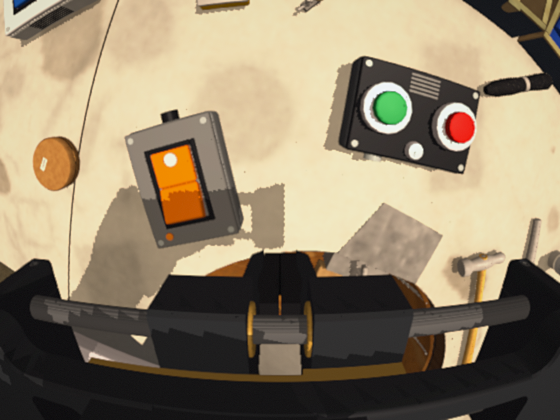

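The scene crop shows both paddles with the white-dot end flat (orange dot at (507,360), blue dot at (107,398)). The wrist view shows the green button back out at (390,107), the red one untouched at (461,127) and the boxes where they were. The arm is clear of everything.

```bash
python3 -c "
from plant import r
print(r.finish_job())"
```

```text
the job is handed in; nothing more can be done
None
```

I pressed the orange main power paddle, then the blue extractor paddle, then pressed the green start button fully in and let it go. The job was handed in at about 17.4 s, with the arm clear of everything.

- **Orange paddle:** it went down to its firm stop, where the force reached 27 N. Later pictures show the white-dot half flat and the other half raised.
- **Blue paddle:** it reached its stop at 18 N, at the same height as the orange one (within 0.3 mm), and pictures show it stayed down.
- **Green button:** contact began at 1.6 N and it stopped about 5.5 mm further in at 12 N, well above the 4.5 N needed. The last picture shows it back out.
- **Everything else:** the red button was not touched. The boxes and the objects around them looked unmoved in the last pictures.

**Disagreement:** `r.tcp_to_tips` says the tips stand 25 mm ahead of the TCP. With the jaws shut, both the pictures and the contact heights put them about 4 mm behind it. I found the contact heights by force in small steps instead of trusting that value.

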